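# Interleave the worn plate and hold the hand lens over its scar

### The arm

A 6-joint arm with a two-finger parallel gripper is mounted at the origin on the work surface. World frame = base frame: x ahead of the robot, y to its left, z up, the work surface at z = 0. Lengths are in m, angles in rad, forces in N, time in s.
With the tool pointing down it reaches from about 0.275 to 0.85 m from the base axis. Payload 5.2 kg.
Tool frame: the origin (TCP) lies midway between the tips of the shut fingers; the grasp point (between the pads) lies manip.grip_point_offset behind it (manip.grip_point_offset is the distance from the TCP to the grasp point, in m); y points along the fingers, x is the direction in which the jaws open and shut, and the axes are right-handed (so a half turn about y gives the same grasp; the last joint's range is limited). The gripper opens to 85 mm and grips with 20 to 120 N. Pads are 22 mm wide; open, the fingers measure 114 mm over their backs; the gripper's body (76 mm by 85 mm) begins 54 mm behind the grasp point. The pads swing forward as they close: fully open they stand 13 mm farther back than shut.
Start: joints at [-1.357, 0.259, 1.535, -0, 1.348, -0.203], TCP at [0.223, -0.503, 0.231] pointing down, gripper open.
Joint ranges: [-3.14, 3.14], [-0.91, 2.08], [0.19, 2.58], [-1.22, 4.36], [0.22, 2.71], [-3.12, 3.12]. Speed limits (rad/s): [2.57, 2.57, 3.14, 3.14, 3.14, 3.14].

### API

Orientations are given as a unit quaternion [x, y, z, w].
In Python, from rig import manip gives the robot as it stands.
- The arm moves only by the shell command python3 -m jog 'ROWS' [FORCE]. ROWS is JSON, a list of rows, each a list of 3 entries, a list of its own where there are three numbers: the shift along the tool's x, y, z in mm, then the turn, a rotation vector about the tool's x, y, z in degrees, then the closure in counts, from 0 (fully open) to 255 (shut). In form: [[[x, y, z], [ax, ay, az], grip], ...]. A call has 1 to 12 rows; each row shifts and turns the commanded pose from where the row before left it, along the tool's axes as they then stand; what a row does not reach is not made up. A row lasts 1/12 s, in which the tool goes at most 41.7 mm and 7.16 degrees, less where a joint would pass 70% of its speed; a pose out of reach is approached as far as the arm can. A call with a gripper value outside its range is refused whole. The fingers move at their own pace and stop on an object; FORCE is the grip in N (left out, the last holds). Time passes only in rows, so rows that do not move let the fingers close. It gives the time, the measured TCP pose, the force and the opening at its end, in the units of the state.
- manip.read_state(): the state, without advancing time (a new reading comes with each control period).
- manip.get_image(name): name is "scene" or "top" or "wrist"; returns a dict with "pixels" (384x512x3 uint8, blue, green, red), "z_map" (384x512 float32, m along the optical axis (not along the pixel's ray), 0 where there is no reading), "mtx" (3x3 intrinsics, pixels), "eye" and "attitude" of the camera in the world; the wrist camera has in their place "mount" (4x4, takes a point from camera to tool coordinates, whose origin is the TCP and whose axes are the tool frame's). Camera axes: x right, y down, z forward; pixel columns grow to the right and rows downward; lengths in m; the calibration is good to about 2 mm. A picture is of the moment at which its call begins: read the wrist's pose just before it.
- manip.sign_off(): hands the job in, once; it reports no verdict.
The state is a dict: "time_s": time; "q": joint angles; "qd": joint speeds; "tau": joint torques, N m; "position": TCP position; "orientation": TCP orientation; "contact_force": force on the tool from outside, world axes, zero at the start; "torque": the same for the moment, N m; "gripper_width": opening from 0.0 (shut) to 1.0 (fully open).
Only numpy, scipy, OpenCV 4.12 (cv2) and the standard library are available. Lean on these libraries where they do the work, as an engineer would, in place of code of your own. Each camera call takes 0.05 s, during which the arm holds its last target.

### The job

Lay the blue separator squarely on the polished plate that is already on the reading stand's stage, then stack the plate with the dark wear scar squarely on the separator, scar up; lower both into place rather than dropping them, and never let the two plates touch. Then pick up the hand lens by its handle and finish while holding it still and level, its lens centred over the wear scar and at the height of the red index on the post; do not put it down or let go. Keep the lens off the plates and the stand, leave the index where it is set, and leave the plain plate in the tray and the other things on the bench alone.

Things in the scene. Friction and masses are not known exactly. Their poses are not given: they have to be found in the camera images.
- stand: fixed reading stand, its place and yaw vary: white base 240 x 160 x 16 mm, origin at the centre of its underside on the bench, z up. A black stage disc (95 mm across, 5 mm high) is centred at x = -30 mm; an upright graduated steel post (20 mm thick, top at 241 mm, foot boss 38 mm across and 14 mm high) stands at x = +95 mm on the far side from the robot
- stage (a point): centre of the stage disc's top face, 21 mm above the bench
- index (a point): tip of the red index on the black collar (34 mm across, 16 mm high) of the stand's post; the tip points at the stage, 34 mm from the post's axis and 91 mm level from the stage's centre. Its height marks where the lens centre has to be held and varies from 116 to 166 mm above the bench (about 74 to 124 mm above the top face of the finished stack); the collar is clamped by friction, about 15 N
- plate_lower: bare polished steel plate, 76 (x) x 50 (y) x 8 mm, lying loose on the stage disc, long side roughly along the stand's x; origin at the centre of its underside
- separator: blue plastic separator sheet, stiff, 84 (x) x 60 (y) x 5 mm, 30 g, lying on the bench right of the stand, at the nearer or the farther of two places (the hand lens has the other); origin at the centre of its underside. It overhangs the plates by 4 to 5 mm all round when centred. Its yaw may be either way round
- plate_upper: the worn plate: polished steel, 76 (x) x 50 (y) x 8 mm, 0.16 to 0.33 kg, lying in the tray at either end, scar up; origin at the centre of its underside. May be stacked either way round
- scar (a point): the dark brown wear scar (about 19 x 11 mm) on the worn plate's top face, 20 mm from the plate's centre along its +x
- tray: fixed open white tray, 260 (x) x 150 (y) x 12 mm, walls and floor 3 mm thick, left of the stand; origin at the centre of its underside. The two plates lie in it end to end on its floor, 55 mm either side of its middle along its x, long side roughly along its x
- plate_spare: plain plate without a scar, same size and origin as the worn one, at the other end of the tray; leave it alone
- loupe: hand lens lying flat on the bench, 110 g: black round rim 74 mm across and 16 mm high with a glass 64 mm across, and a straight black handle 18 mm wide (y), 16 mm high, from x = -46 to -150 mm. Origin at the centre of the lens on its underside, z up through the glass, handle along -x. The mass is centred about 40 mm from the lens centre towards the handle
- lens (a point): centre of the lens, 8 mm above the hand lens's underside
- loupe_grip (a point): middle of the handle, where it is best pinched across its 18 mm width: 95 mm from the lens centre, 8 mm above the underside
- amber_bottle: bystander: amber bottle, 56 mm across, 105 mm high, beyond the stand on the right; origin at the centre of its underside
- beaker: bystander: glass beaker, 70 mm across, 90 mm high, beyond the stand on the left; origin at the centre of its underside
- sample_jar: bystander: small capped jar, 52 mm across, 65 mm high, left of the tray; origin at the centre of its underside
- screwdriver: bystander: yellow screwdriver, 170 mm long, lying crosswise between the robot and the stand; origin near its middle
- marker_pen: bystander: white and blue marker pen, 135 mm long, lying far right; origin near its middle
Mind the look-alikes: they are no part of the job. Of the things shaped like the loupe, the black one is meant. Leave any pink look-alike of the plate_upper alone.

How it is judged:
On the way, in this order (a step that is already met when the one before it is completed fails the run):
1. the separator lies flat and squarely on the plate on the stage, let go (horizontal distance between plate_lower and stage below 0.015 m and angle between plate_lower's own z axis and vertical below 0.08 rad and z of plate_lower in the frame of stage between -0.003 and 0.003 m and horizontal distance between separator and plate_lower below 0.01 m and angle between the x axis of separator and the x axis of plate_lower, either way round below 0.2 rad and z of separator in the frame of plate_lower between 0.005 and 0.011 m and angle between the z axis of separator and the z axis of plate_lower, either way round below 0.08 rad and contact force between separator and the fingers below 0.1 N), for 0.2 s.
2. the worn plate lies flat and squarely on the separator, scar up, let go (all of step 1 and horizontal distance between plate_upper and plate_lower below 0.012 m and angle between the x axis of plate_upper and the x axis of plate_lower, either way round below 0.2 rad and z of plate_upper in the frame of plate_lower between 0.01 and 0.016 m and angle between plate_upper's own z axis and vertical below 0.08 rad and contact force between plate_upper and the fingers below 0.1 N), for 0.2 s.
At the end, for the whole second after the job is handed in: Lower plate on the stage within 15 mm; separator (10 mm) and worn plate (12 mm, scar up) flat and square (0.2 rad) on it, let go. Lens held by the fingers, still, level within 0.12 rad, centre within 12 mm of the scar sideways and 8 mm of the index height, touching neither stand nor plate (all of step 2 and horizontal distance between lens and scar below 0.012 m and z of lens in the frame of index between -0.008 and 0.008 m and angle between loupe's own z axis and vertical below 0.12 rad and linear speed of each of loupe, plate_upper, separator below 0.02 m/s and contact force between loupe and the fingers above 0.5 N and contact force between loupe and stand below 0.1 N and contact force between loupe and plate_upper below 0.1 N); the arm keeps its last pose, push and grip.
It fails at once if the bare plates touch each other (contact force between plate_lower and plate_upper above 0.5 N).
It fails at once if the separator or the worn plate is dropped from above the stack ((contact force between separator and the fingers below 0.05 N and height (world z) of separator above 0.045 m and linear speed of separator above 0.3 m/s) or (contact force between plate_upper and the fingers below 0.05 N and height (world z) of plate_upper above 0.05 m and linear speed of plate_upper above 0.3 m/s)).
It fails at once if the lens touches a plate or strikes the stand (contact force between loupe and plate_upper above 0.5 N or contact force between loupe and plate_lower above 0.5 N or contact force between loupe and stand above 3 N).
It fails at once if the index is moved from its setting (distance of index from where it was at the start of the episode above 0.005 m).
It fails at once if a bystander is pushed more than 30 mm (distance of any of plate_spare, amber_bottle, beaker, sample_jar, screwdriver, marker_pen from where it was at the start of the episode above 0.03 m).
It also fails if it takes over 72 s, if anything falls off the work surface, if the arm or the gripper's body presses on something with over 40 N, if the wrist force passes 120 N, or if a joint passes its speed limit or range.

## Working session

There is one attempt and no reset: what is moved stays moved. The work goes in short steps, Python scripts to look and compute and a shell command to move; the robot and the scene stay as the last step left them, time stands still between calls to the robot, and variables do not carry over. Pictures are saved under pics/ and viewed, and the job is handed in when it is done.

```bash
ls; mkdir -p pics
python3 - <<'E'
from rig import manip
import cv2,pickle
print(manip.read_state()); print(manip.grip_point_offset)
for n in ["scene","top","wrist"]:
    im=manip.get_image(n); cv2.imwrite(f"pics/a_{n}.png",im["pixels"]); pickle.dump(im,open(f"a_{n}.pkl","wb"))
    print(n,im["mtx"].tolist(),[im.get(k) for k in("eye","attitude","mount")])
E
```

```text
pics
{'time_s': 0.0, 'q': array([-1.35680335e+00,  2.59376548e-01,  1.53607959e+00,  1.91508185e-06,
        1.34798990e+00, -2.02762192e-01]), 'qd': array([0.00052532, 0.00082657, 0.00101233, 0.00053948, 0.00048238,
       0.00067548]), 'tau': array([ 9.61017176e-04, -4.46021247e+01, -2.90567726e+01, -6.08572691e-05,
        1.18194858e-02, -1.06399327e-05]), 'position': array([ 0.22256559, -0.50238569,  0.23045803]), 'orientation': array([-0.5921588 ,  0.38621293, -0.38528197,  0.59308122]), 'contact_force': array([-0.03674653,  0.0778682 , -0.34064172]), 'torque': array([-0.00830629,  0.00618381, -0.00389834]), 'gripper_width': 0.9994591299110791}
0.0187
scene [[482.55979202766497, 0.0, 261.9305494484653], [0.0, 482.55979202766497, 188.78295332033144], [0.0, 0.0, 1.0]] [array([ 1.39373809, -0.66858977,  1.18477987]), array([ 0.82140228,  0.41079995, -0.17314853, -0.35575453]), None]
top [[471.9165795538623, 0.0, 260.20959045876646], [0.0, 471.9165795538623, 182.07546300365405], [0.0, 0.0, 1.0]] [array([0.22843155, 0.01024383, 1.54487726]), array([ 0.71420037, -0.69479568,  0.05960484, -0.06020014]), None]
wrist [[295.6765410879378, 0.0, 255.7633453272448], [0.0, 295.6765410879378, 184.62649565518507], [0.0, 0.0, 1.0]] [None, None, array([[ 9.99999842e-01, -2.23042607e-04,  5.16289344e-04,
        -1.69754382e-03],
       [-5.60147245e-04, -3.12763770e-01,  9.49830780e-01,
        -1.40877898e-01],
       [-5.03761317e-05, -9.49830919e-01, -3.12763846e-01,
         8.07686533e-02],
       [ 0.00000000e+00,  0.00000000e+00,  0.00000000e+00,
         1.00000000e+00]])]
```

View pics/a_scene.png

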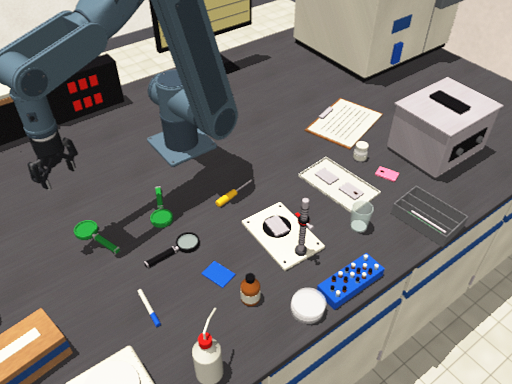

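View pics/a_top.png

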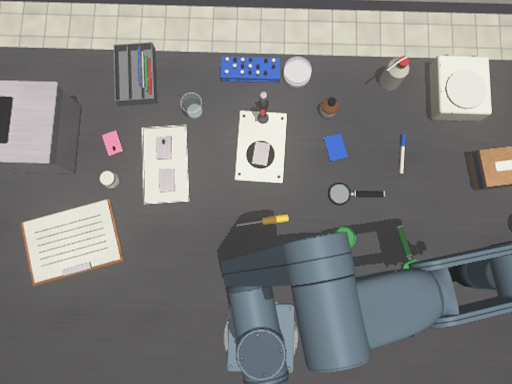

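View pics/a_wrist.png

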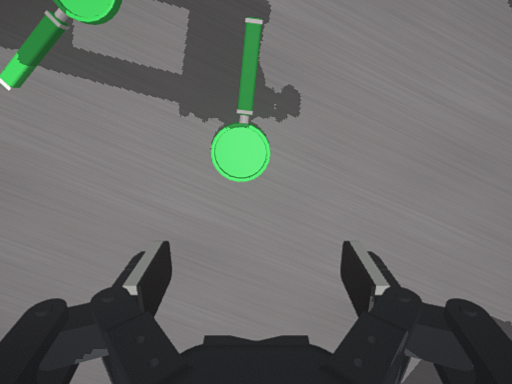

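The top view shows the stand at about (261,147), the lower plate at (261,153), the blue separator at (336,147), the black loupe at (340,193) with its handle to the right, and the scarred plate at the far end of the tray (164,147). There are also green loupe decoys and a pink plate decoy. Next I'll measure these.

```bash
cat > h.py <<'E'
import numpy as np,cv2,pickle
from scipy.spatial.transform import Rotation as R
from rig import manip
def cam(im,st=None):
    if "mount" in im and im["mount"] is not None:
        T=np.eye(4);T[:3,:3]=R.from_quat(st["orientation"]).as_matrix();T[:3,3]=st["position"]
        M=T@im["mount"]; return M[:3,:3],M[:3,3]
    return R.from_quat(im["attitude"]).as_matrix(),np.array(im["eye"])
def ray(im,st,uv,z):
    Rm,e=cam(im,st);uv=np.atleast_2d(np.array(uv,float))
    d=np.c_[uv,np.ones(len(uv))]@np.linalg.inv(im["mtx"]).T@Rm.T
    return e+d*((z-e[2])/d[:,2])[:,None]
def proj(im,st,P):
    Rm,e=cam(im,st);p=(np.atleast_2d(P)-e)@Rm@np.array(im["mtx"]).T
    return p[:,:2]/p[:,2:]
def shot(name,tag):
    st=manip.read_state();im=manip.get_image(name);cv2.imwrite(f"pics/{tag}.png",im["pixels"])
    pickle.dump((im,st),open(tag+".pkl","wb"));return im,st
def load(tag): return pickle.load(open(tag+".pkl","rb"))
def blobs(mask,amin):
    cs,_=cv2.findContours(mask.astype(np.uint8),cv2.RETR_EXTERNAL,cv2.CHAIN_APPROX_NONE)
    return [c for c in cs if cv2.contourArea(c)>amin]
def rect(im,st,c,z):
    """min area rect of contour cast on plane z -> centre, sizes, yaw of long side"""
    P=ray(im,st,c.reshape(-1,2),z)[:,:2]
    (cx,cy),(w,h),a=cv2.minAreaRect((P*1000).astype(np.float32))
    if w<h: w,h,a=h,w,a+90
    return np.round([cx,cy],1),np.round([w,h],1),round((a+90)%180-90,1)
E
python3 - <<'E'
from h import *
im=pickle.load(open("a_top.pkl","rb"));im.pop("mount",None)
g=im["pixels"];x=g[90:215,100:420];cv2.imwrite("pics/b_top.png",cv2.resize(x,None,fx=2.5,fy=2.5,interpolation=cv2.INTER_CUBIC))
im2=pickle.load(open("a_scene.pkl","rb"))
cv2.imwrite("pics/b_scene.png",cv2.resize(im2["pixels"][130:290,130:400],None,fx=2.9,fy=2.9,interpolation=cv2.INTER_CUBIC))
h=cv2.cvtColor(g,cv2.COLOR_BGR2HSV)
for c in blobs((h[...,0]>105)&(h[...,0]<125)&(h[...,1]>150)&(h[...,2]>80),60): print("blue",cv2.boundingRect(c),rect(im,None,c,.005))
for n,p,z in [("lens",(340,193.5),.016),("handle end",(383,194),.016),("plate",(261,153),.029),("scarplate",(164,147),.011),("stage",(261,153),.021)]: print(n,ray(im,None,p,z).round(3))
for c in blobs((h[...,1]<40)&(h[...,2]>150),1500): print("white",cv2.boundingRect(c),rect(im,None,c,.016))
E
```

```text
blue (324, 134, 23, 27) (array([ 618.4, -233.4]), array([80.5, 57.9]), 16.0)
blue (221, 57, 58, 22) (array([892.9,  63.3]), array([197.9,  73.8]), -89.5)
lens [[ 0.46  -0.247  0.016]]
handle end [[ 0.462 -0.388  0.016]]
plate [[0.585 0.015 0.029]]
scarplate [[0.601 0.34  0.011]]
stage [[0.587 0.015 0.021]]
white (24, 199, 96, 84) (array([283.2, 617.8]), array([277.3, 203.9]), -72.8)
white (141, 124, 49, 81) (array([544.1, 333.3]), array([261.9, 152.1]), 5.3)
white (234, 110, 53, 73) (array([613. ,  17.2]), array([241.7, 160.8]), -2.2)
white (0, 80, 58, 84) (array([677. , 813.7]), array([285., 196.]), 0.1)
white (0, 1, 512, 114) (array([928. ,  50.2]), array([1793.9,  370. ]), 90.0)
```

```bash
sleep 1
```

```text
(no output)
```

View pics/b_top.png

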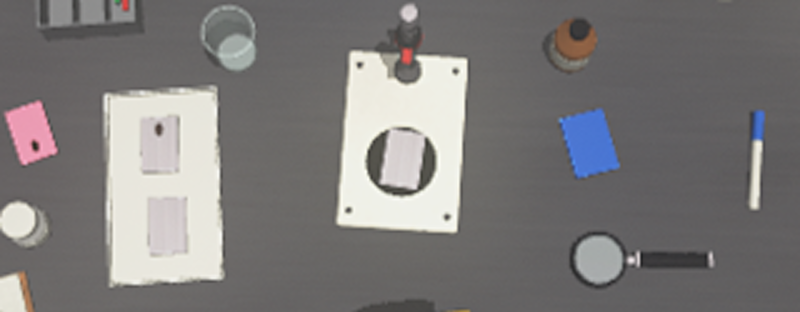

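View pics/b_scene.png

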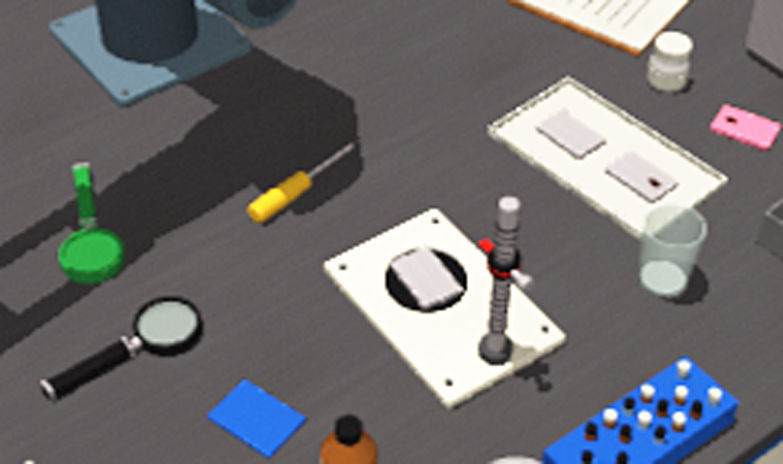

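```bash
cat >> h.py <<'E'
def go(st,pos,yaw,flip=False):
    """tool-axis shift in mm for target TCP pos (m), yaw deg of tool x in world (tool y down). prints"""
    Rm=R.from_quat(st["orientation"]).as_matrix()
    x=np.array([np.cos(np.radians(yaw)),np.sin(np.radians(yaw)),0]);y=np.array([0,0,-1.]);z=np.cross(x,y)
    Rt=np.c_[x,y,z]
    print("shift(tool,mm)",(Rm.T@(np.array(pos)-st["position"])*1000).round(1),"turn",np.degrees(R.from_matrix(Rm.T@Rt).as_rotvec()).round(2), "shift after turn",(Rt.T@(np.array(pos)-st["position"])*1000).round(1))
def tell(st):
    Rm=R.from_quat(st["orientation"]).as_matrix()
    print("t",round(st["time_s"],2),"pos",(st["position"]*1000).round(1),"xyaw",np.degrees(np.arctan2(Rm[1,0],Rm[0,0])).round(2),"ydown",Rm[:,1].round(4),"z",Rm[:,2].round(3),"F",st["contact_force"].round(1),"w",round(st["gripper_width"],3),"q6",st["q"].round(2))
E
python3 - <<'E'
from h import *
st=manip.read_state();tell(st)
im=pickle.load(open("a_scene.pkl","rb"))
g=im["pixels"];h=cv2.cvtColor(g,cv2.COLOR_BGR2HSV)
m=((h[...,0]<8)|(h[...,0]>172))&(h[...,1]>120)&(h[...,2]>90)
for c in blobs(m,3):
    b=cv2.boundingRect(c)
    if 280<b[0]<330 and 190<b[1]<250:
        pts=c.reshape(-1,2);print(b,pts.tolist())
        Rm,e=cam(im)
        for u,v in pts:
            d=im["z_map"][v,u];P=e+Rm@(np.linalg.inv(im["mtx"])@np.array([u,v,1]))*d;print((u,v),P.round(3))
go(st,[.618,-.2334,.18],-74);go(st,[.618,-.2334,.18],106)
yw=np.radians(-2.2)
for z in np.arange(.11,.18,.01): print(z,proj(im,None,[.583+.091*np.cos(yw),.0183+.091*np.sin(yw),z]).round(1))
E
```

```text
t 0.15 pos [ 222.6 -502.5  230.7] xyaw -66.12 ydown [-3.0e-04  1.4e-03 -1.0e+00] z [0.914 0.405 0.   ] F [ 0.1  0.6 -0.1] w 1.0 q6 [-1.36  0.26  1.54  0.    1.35 -0.2 ]
(295, 212, 6, 5) [[297, 212], [296, 213], [295, 213], [295, 214], [296, 215], [297, 216], [298, 216], [299, 216], [300, 215], [300, 214], [299, 213], [298, 212]]
(np.int32(297), np.int32(212)) [0.675 0.013 0.161]
(np.int32(296), np.int32(213)) [0.673 0.011 0.157]
(np.int32(295), np.int32(213)) [0.675 0.005 0.162]
(np.int32(295), np.int32(214)) [0.673 0.008 0.155]
(np.int32(296), np.int32(215)) [0.68  0.006 0.157]
(np.int32(297), np.int32(216)) [0.685 0.006 0.157]
(np.int32(298), np.int32(216)) [0.691 0.004 0.163]
(np.int32(299), np.int32(216)) [0.693 0.006 0.164]
(np.int32(300), np.int32(215)) [ 0.703 -0.001  0.181]
(np.int32(300), np.int32(214)) [0.699 0.003 0.179]
(np.int32(299), np.int32(213)) [0.572 0.12  0.004]
(np.int32(298), np.int32(212)) [0.565 0.122 0.001]
shift(tool,mm) [-85.9  50.9 470.5] turn [-0.01  7.88 -0.08] shift after turn [-149.7   50.7  454.3]
shift(tool,mm) [-85.9  50.9 470.5] turn [-1.2000e-01 -1.7212e+02  2.0000e-02] shift after turn [ 149.7   50.7 -454.3]
0.11 [[296.2 223.3]]
0.12 [[296.4 221.1]]
0.13 [[296.5 218.8]]
0.13999999999999999 [[296.7 216.5]]
0.14999999999999997 [[296.9 214.2]]
0.15999999999999998 [[297.1 211.8]]
0.16999999999999998 [[297.3 209.5]]
```

```bash
python3 -m jog '[[[-7,4,39],[0,-7.1,0],0],[[-7,4,39],[0,0,0],0],[[-7,4,39],[0,0,0],0],[[-7,4,39],[0,0,0],0],[[-7,4,39],[0,0,0],0],[[-7,4,39],[0,0,0],0],[[-7,4,39],[0,0,0],0],[[-7,4,39],[0,0,0],0],[[-7,4,39],[0,0,0],0],[[-7,4,39],[0,0,0],0],[[-7,4,39],[0,0,0],0],[[-7,4,39],[0,0,0],0]]' 40
python3 -m jog '[[[0,0,0],[0,-7.1,0],0],[[0,0,0],[0,-7.1,0],0],[[0,0,0],[0,-7.1,0],0],[[0,0,0],[0,-7.1,0],0],[[0,0,0],[0,-7.1,0],0],[[0,0,0],[0,-7.1,0],0],[[0,0,0],[0,-7.1,0],0],[[0,0,0],[0,-7.1,0],0],[[0,0,0],[0,-7.1,0],0],[[0,0,0],[0,-7.1,0],0],[[0,0,0],[0,-7.1,0],0],[[0,0,0],[0,-7.1,0],0]]'
python3 - <<'E'
from h import *
st=manip.read_state();tell(st);go(st,[.618,-.2334,.18],106)
E
```

```text
time_s: 1.15
position: [0.5848, -0.1921, 0.1828]
orientation: [0.615, -0.348, 0.348, -0.615]
contact_force: [0.2, -0.6, 1.0]
gripper_width: 0.999
time_s: 2.15
position: [0.5834, -0.1937, 0.1828]
orientation: [-0.688, -0.162, 0.163, 0.688]
contact_force: [0.6, 0.5, 0.5]
gripper_width: 0.999
t 2.15 pos [ 583.4 -193.7  182.8] xyaw 26.53 ydown [-8.e-04  5.e-04 -1.e+00] z [-0.447  0.895  0.001] F [0.6 0.5 0.5] w 0.999 q6 [-0.5   0.41  1.44  0.    1.29 -0.96]
shift(tool,mm) [ 13.2   2.8 -50.9] turn [-6.000e-02 -7.947e+01  1.000e-02] shift after turn [-47.7   2.8 -22.3]
```

```bash
python3 -m jog '[[[7,1,-25],[0,0,0],0],[[6,2,-26],[0,-1.4,0],0],[[0,0,0],[0,-7.1,0],0],[[0,0,0],[0,-7.1,0],0],[[0,0,0],[0,-7.1,0],0],[[0,0,0],[0,-7.1,0],0],[[0,0,0],[0,-7.1,0],0],[[0,0,0],[0,-7.1,0],0],[[0,0,0],[0,-7.1,0],0],[[0,0,0],[0,-7.1,0],0],[[0,0,0],[0,-7.1,0],0],[[0,0,0],[0,-7.1,0],0]]'
python3 -m jog '[[[0,0,0],[0,-7.1,0],0],[[0,0,0],[0,0,0],0]]'
python3 - <<'E'
from h import *
im,st=shot("wrist","c1");tell(st)
E
```

```text
time_s: 3.15
position: [0.6176, -0.2338, 0.1798]
orientation: [-0.459, -0.537, 0.537, 0.46]
contact_force: [0.6, -0.6, -0.1]
gripper_width: 1.0
time_s: 3.32
position: [0.6176, -0.2338, 0.1798]
orientation: [-0.426, -0.564, 0.565, 0.426]
contact_force: [0.1, -0.2, -0.3]
gripper_width: 1.003
t 3.32 pos [ 617.6 -233.8  179.8] xyaw 105.94 ydown [-8.e-04  5.e-04 -1.e+00] z [-0.962 -0.275  0.001] F [ 0.1 -0.2 -0.3] w 1.003 q6 [-0.53  0.49  1.32  0.    1.33 -2.38]
```

View pics/c1.png

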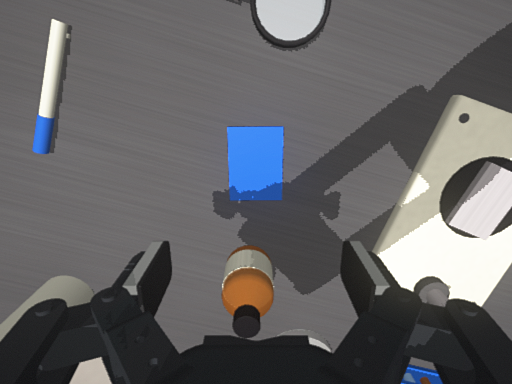

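Run:
```python
from h import *
im,st=load("c1")
h=cv2.cvtColor(im["pixels"],cv2.COLOR_BGR2HSV)
m=(h[...,0]>105)&(h[...,0]<125)&(h[...,1]>150)&(h[...,2]>50)
for c in blobs(m,1500): print(rect(im,st,c,.005),cv2.boundingRect(c))
print("cap",ray(im,st,(247,315),.105).round(3),"bottle base",ray(im,st,(247,246),.0).round(3))
top=pickle.load(open("a_top.pkl","rb"))
print("top cap",ray(top,None,(332,103),.105).round(3))
# stand corner etc
go(st,[.618,-.2334,.0],106)
```

```text
(array([ 617.3, -232.8]), array([82.5, 60.1]), 15.9) (227, 126, 57, 74)
cap [[ 0.729 -0.208  0.105]] bottle base [[ 0.721 -0.214  0.   ]]
top cap [[ 0.737 -0.207  0.105]]
shift(tool,mm) [ 1.000e-01  1.798e+02 -6.000e-01] turn [-0.04 -0.06  0.04] shift after turn [  0.3 179.8  -0.5]
```

```bash
python3 -m jog '[[[0,30,0],[0,0,0],30],[[0,30,0],[0,0,0],30],[[0,30,0],[0,0,0],30],[[0,30,0],[0,0,0],30],[[0,24,0],[0,0,0],30],[[0,16,0],[0,0,0],30],[[0,10,0],[0,0,0],30],[[0,6,0],[0,0,0],30],[[0,3,0],[0,0,0],30],[[0,0,0],[0,0,0],30]]'
python3 - <<'E'
from h import *
im,st=shot("wrist","c2");tell(st)
E
```

```text
time_s: 4.2
position: [0.6181, -0.2341, 0.0015]
orientation: [0.428, 0.563, -0.563, -0.427]
contact_force: [0.5, 0.1, 0.3]
gripper_width: 0.879
t 4.2 pos [ 618.1 -234.1    1.5] xyaw 105.62 ydown [ 3.e-04 -2.e-04 -1.e+00] z [-0.963 -0.269 -0.   ] F [0.5 0.1 0.3] w 0.879 q6 [-0.53  0.67  1.49 -0.    0.98 -2.37]
```

View pics/c2.png

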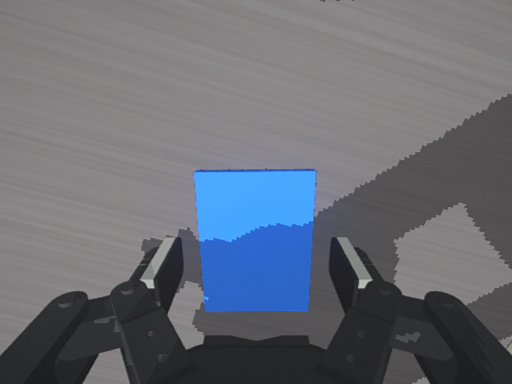

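Run:
```python
from h import *
im,st=load("c2")
Ki=np.linalg.inv(im["mtx"]);M=im["mount"]
for p in [(178,240),(178,246),(172,250),(166,262),(160,280),(333,240),(338,246),(345,262)]:
    d=im["z_map"][p[1],p[0]]; P=M@np.r_[Ki@np.array([p[0],p[1],1])*d,1]; print(p,(P[:3]*1000).round(1))
h=cv2.cvtColor(im["pixels"],cv2.COLOR_BGR2HSV)
m=(h[...,0]>105)&(h[...,0]<125)&(h[...,1]>150)&(h[...,2]>50)
for c in blobs(m,1500):
    print(rect(im,st,c,.005)); P=ray(im,st,c.reshape(-1,2),.005)-st["position"]; print((P@R.from_quat(st["orientation"]).as_matrix()*1000).round(0).min(0),(P@R.from_quat(st["orientation"]).as_matrix()*1000).max(0))
```

```text
(178, 240) [-36.3 -12.5   9.5]
(178, 246) [-36.6 -12.3   6.1]
(172, 250) [-36.1 -23.6  10.6]
(166, 262) [-36.1 -32.9  10.4]
(160, 280) [-36.2 -41.8   7.9]
(333, 240) [ 39.2 -12.8   9.7]
(338, 246) [ 39.6 -20.2  10.7]
(345, 262) [ 39.4 -32.5  10.1]
(array([ 626.6, -230. ]), array([63.2, 59. ]), 16.2)
[-28.  -4. -41.] [31.30107735 -3.50670711 22.63698836]
```

```bash
python3 -m jog '[[[0,2.8,0],[0,0,0],30],[[0,2.7,0],[0,0,0],30],[[0,0,0],[0,0,0],30],[[0,0,0],[0,0,0],60],[[0,0,0],[0,0,0],100],[[0,0,0],[0,0,0],120],[[0,0,0],[0,0,0],120],[[0,0,0],[0,0,0],120]]' 40
python3 - <<'E'
from h import *
tell(manip.read_state())
E
python3 -m jog '[[[0,-1,0],[0,0,0],120],[[0,-2,0],[0,0,0],120],[[0,-5,0],[0,0,0],120],[[0,-12,0],[0,0,0],120],[[0,0,0],[0,0,0],120]]'
python3 - <<'E'
from h import *
im,st=shot("wrist","c3");tell(st)
E
```

```text
time_s: 4.92
position: [0.6182, -0.2341, -0.0034]
orientation: [0.428, 0.564, -0.563, -0.427]
contact_force: [-1.5, -0.4, 6.3]
gripper_width: 0.677
t 4.92 pos [ 618.2 -234.1   -3.4] xyaw 105.68 ydown [ 1.e-03 -5.e-04 -1.e+00] z [-0.963 -0.27  -0.001] F [-1.5 -0.4  6.3] w 0.677 q6 [-0.53  0.67  1.5   0.    0.97 -2.37]
time_s: 5.33
position: [0.6192, -0.2346, 0.0184]
orientation: [0.428, 0.564, -0.563, -0.426]
contact_force: [-0.1, -0.4, 0.1]
gripper_width: 0.681
t 5.33 pos [ 619.2 -234.6   18.4] xyaw 105.69 ydown [ 0.0031 -0.0018 -1.    ] z [-0.963 -0.27  -0.002] F [-0.1 -0.4  0.1] w 0.681 q6 [-0.53  0.65  1.48 -0.    1.01 -2.37]
```

View pics/c3.png

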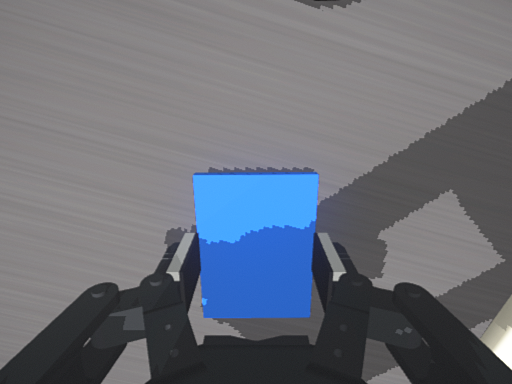

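```bash
cat >> h.py <<'E'
def bluemask(im):
    h=cv2.cvtColor(im["pixels"],cv2.COLOR_BGR2HSV); return (h[...,0]>98)&(h[...,0]<125)&(h[...,1]>140)&(h[...,2]>50)
def toolrect(im,st,c,z):
    P=ray(im,st,c.reshape(-1,2),z)-st["position"]; Q=P@R.from_quat(st["orientation"]).as_matrix()*1000
    (cx,cz),(w,h),a=cv2.minAreaRect(Q[:,[0,2]].astype(np.float32))
    if w>h: w,h,a=h,w,a-90   # h = long along z
    return "tool x,z",np.round([cx,cz],1),"short,long",np.round([w,h],1),"ang",round((a+90)%180-90,1)
E
python3 - <<'E'
from h import *
for t,z in (("c2",.005),("c3",.0184+.009)):
    im,st=load(t)
    for c in blobs(bluemask(im),1500): print(toolrect(im,st,c,z),rect(im,st,c,z))
E
```

```text
('tool x,z', array([1.4, 1. ]), 'short,long', array([59.2, 83.7]), 'ang', 0.4) (array([ 616.8, -233. ]), array([83.7, 59.2]), 16.0)
('tool x,z', array([1.6, 1.5]), 'short,long', array([58.9, 83.2]), 'ang', 0.2) (array([ 617.3, -233.5]), array([83.2, 58.9]), 15.8)
```

```bash
python3 -m jog '[[[0,-20,0],[0,0,0],120],[[0,-30,0],[0,0,0],120],[[0,-35,0],[0,0,0],120],[[0,-35,0],[0,0,0],120],[[0,-35,0],[0,5,0],120],[[0,-27,0],[0,6.7,0],120],[[0,0,0],[0,6,0],120],[[0,0,0],[0,0,0],120]]'
python3 - <<'E'
from h import *
st=manip.read_state();tell(st);go(st,[.55,-.1,.2],88)
E
```

```text
time_s: 6.05
position: [0.6189, -0.2345, 0.2008]
orientation: [0.511, 0.491, -0.49, -0.508]
contact_force: [0.3, 0.2, -1.3]
gripper_width: 0.685
t 6.05 pos [ 618.9 -234.5  200.8] xyaw 87.77 ydown [ 0.0047 -0.0027 -1.    ] z [-0.999  0.039 -0.005] F [ 0.3  0.2 -1.3] w 0.685 q6 [-0.53  0.48  1.29  0.    1.37 -2.06]
shift(tool,mm) [1.317e+02 1.000e-01 7.410e+01] turn [ 0.27 -0.22 -0.15] shift after turn [132.    0.8  73.6]
```

```bash
python3 -m jog '[[[15,0,8],[0.27,0,-0.15],120],[[30,0,17],[0,0,0],120],[[34,0,19],[0,0,0],120],[[30,0,17],[0,0,0],120],[[15,0,9],[0,0,0],120],[[8,0,4],[0,0,0],120],[[0,0,0],[0,0,0],120]]'
python3 - <<'E'
from h import *
im,st=shot("wrist","d1");tell(st)
E
```

```text
time_s: 6.63
position: [0.5474, -0.0976, 0.1977]
orientation: [-0.505, -0.491, 0.493, 0.51]
contact_force: [-0.1, -0.1, -1.3]
gripper_width: 0.682
t 6.63 pos [547.4 -97.6 197.7] xyaw 88.21 ydown [-0.0063  0.0037 -1.    ] z [-0.999  0.031  0.006] F [-0.1 -0.1 -1.3] w 0.682 q6 [-0.38  0.3   1.57  0.    1.29 -1.92]
```

View pics/d1.png

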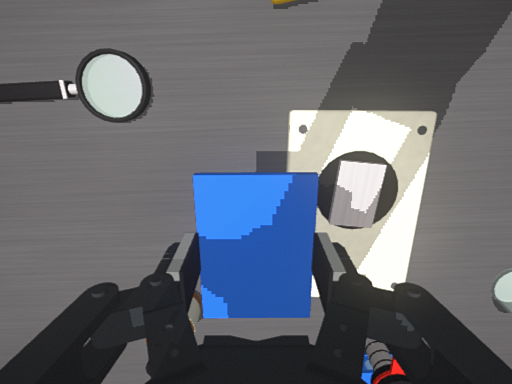

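Run:
```python
from h import *
im,st=load("d1")
cv2.imwrite("pics/d1z.png",cv2.resize(im["pixels"][130:250,290:430],None,fx=5,fy=5,interpolation=cv2.INTER_NEAREST))
```

```text
(no output)
```

View pics/d1z.png

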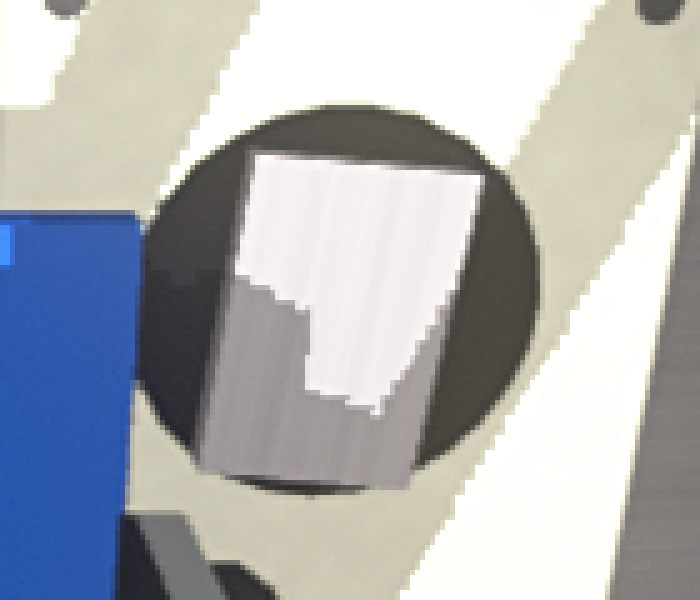

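Run:
```python
from h import *
im,st=load("d1")
z2=lambda a:[(290+(u)/5-.5,130+v/5-.5) for u,v in a]
c=np.array(z2([(256,155),(485,175),(410,488),(205,465)]),np.float32)
P=ray(im,st,c,.029);print((P*1000).round(1).tolist());print(rect(im,st,c,.029))
e=np.array(z2([(352,104),(440,125),(505,180),(540,270),(530,350),(490,410),(440,455),(310,494),(160,420),(140,385),(150,215),(200,157),(260,122)]),np.float32)
Q=ray(im,st,e,.021)[:,:2]*1000
A=np.c_[2*Q,np.ones(len(Q))];s=np.linalg.lstsq(A,(Q**2).sum(1),rcond=None)[0];print("disc",s[:2],np.sqrt(s[2]+s[0]**2+s[1]**2))
# index tip from image
for c in blobs(bluemask(im),1500): print(toolrect(im,st,c,st["position"][2]+.009))
# stand holes
```

```text
[[543.5, -4.0, 29.0], [549.5, 45.8, 29.0], [623.8, 36.2, 29.0], [616.4, -11.5, 29.0]]
(array([583.7,  16.4]), array([74.9, 50.1]), -6.9)
disc [581.57393776  17.54683124] 47.14355040514585
('tool x,z', array([1.5, 2. ]), 'short,long', array([59. , 82.8]), 'ang', -0.1)
```

Run:
```python
from h import *
st=manip.read_state();tell(st);go(st,[.5851,.0148,.1],83.1)
```

```text
t 6.68 pos [548.4 -99.1 197.9] xyaw 88.14 ydown [-0.0053  0.0027 -1.    ] z [-0.999  0.032  0.005] F [-0.4 -1.1 -0.5] w 0.682 q6 [-0.38  0.3   1.56  0.    1.28 -1.92]
shift(tool,mm) [114.7  98.  -33.5] turn [-0.31  5.04  0.13] shift after turn [117.5  97.9 -22.8]
```

```bash
python3 -m jog '[[[12,0,-3],[-0.2,2.5,0.1],120],[[22,8,-6],[0,2.5,0],120],[[26,15,-8],[0,0,0],120],[[26,25,-8],[0,0,0],120],[[18,25,-4],[0,0,0],120],[[10,15,-2],[0,0,0],120],[[0,10,0],[0,0,0],120],[[0,0,0],[0,0,0],120],[[0,0,0],[0,0,0],120]]'
python3 - <<'E'
from h import *
st=manip.read_state();tell(st);go(st,[.5851,.0148,.04],83.1)
E
```

```text
time_s: 7.43
position: [0.5914, 0.0093, 0.1]
orientation: [-0.529, -0.468, 0.469, 0.53]
contact_force: [-0.9, -0.1, -0.0]
gripper_width: 0.681
t 7.43 pos [591.4   9.3 100. ] xyaw 82.95 ydown [-2.3e-03  4.0e-04 -1.0e+00] z [-0.992  0.123  0.002] F [-0.9 -0.1 -0. ] w 0.681 q6 [-0.17  0.45  1.6   0.    1.1  -1.62]
shift(tool,mm) [ 4.7 60.   6.8] turn [-0.13 -0.15  0.01] shift after turn [ 4.7 60.   7. ]
```

```bash
python3 -m jog '[[[3,5,4],[0,0,0],120],[[2,15,3],[0,0,0],120],[[0,20,0],[0,0,0],120],[[0,14,0],[0,0,0],120],[[0,6,0],[0,0,0],120],[[0,0,0],[0,0,0],120],[[0,0,0],[0,0,0],120]]'
python3 - <<'E'
from h import *
st=manip.read_state();tell(st);go(st,[.5851,.0148,.026],83.1)
E
```

```text
time_s: 8.02
position: [0.5853, 0.016, 0.0414]
orientation: [-0.53, -0.468, 0.468, 0.53]
contact_force: [-0.4, -0.2, 0.1]
gripper_width: 0.684
t 8.02 pos [585.3  16.   41.4] xyaw 82.94 ydown [ 0.e+00  6.e-04 -1.e+00] z [-0.992  0.123  0.   ] F [-0.4 -0.2  0.1] w 0.684 q6 [-0.16  0.51  1.67  0.    0.96 -1.61]
shift(tool,mm) [-1.3 15.4  0.1] turn [-0.   -0.16  0.03] shift after turn [-1.3 15.4  0.1]
```

```bash
python3 -m jog '[[[-1.2,4,0],[0,0,0],120],[[0,4,0],[0,0,0],120],[[0,3,0],[0,0,0],120],[[0,1.5,0],[0,0,0],120],[[0,1,0],[0,0,0],120],[[0,1,0],[0,0,0],120],[[0,0,0],[0,0,0],120]]'
python3 - <<'E'
from h import *
st=manip.read_state();tell(st)
im,st=shot("wrist","d2")
E
python3 -m jog '[[[0,1,0],[0,0,0],120],[[0,0.5,0],[0,0,0],120],[[0,0,0],[0,0,0],120]]'
```

```text
time_s: 8.6
position: [0.5845, 0.0155, 0.0258]
orientation: [-0.529, -0.468, 0.469, 0.53]
contact_force: [-0.8, -0.9, 0.0]
gripper_width: 0.683
t 8.6 pos [584.5  15.5  25.8] xyaw 82.98 ydown [-1.5e-03  9.0e-04 -1.0e+00] z [-0.993  0.122  0.002] F [-0.8 -0.9  0. ] w 0.683 q6 [-0.16  0.53  1.68  0.    0.93 -1.61]
time_s: 8.9
position: [0.5848, 0.0155, 0.0255]
orientation: [-0.529, -0.469, 0.469, 0.53]
contact_force: [-2.3, 0.1, 7.1]
gripper_width: 0.682
```

View pics/d2.png

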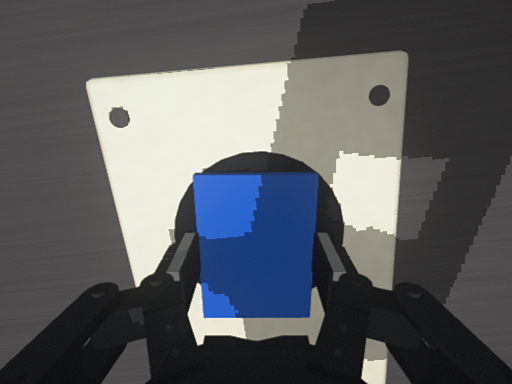

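Contact came at the expected height (TCP 25.5 mm, 7 N), so I'll release the sheet and back off.

```bash
python3 -m jog '[[[0,-0.5,0],[0,0,0],65],[[0,0,0],[0,0,0],45],[[0,0,0],[0,0,0],25],[[0,0,0],[0,0,0],20],[[0,0,0],[0,0,0],20],[[0,-5,0],[0,0,0],20],[[0,-15,0],[0,0,0],20],[[0,-30,0],[0,0,0],20],[[0,-35,0],[0,0,0],20],[[0,-35,0],[0,0,0],20],[[0,-35,0],[0,0,0],20],[[0,-20,0],[0,0,0],0]]'
python3 - <<'E'
from h import *
im,st=shot("wrist","d3");tell(st);go(st,[.599,.338,.2],95)
E
```

```text
time_s: 9.9
position: [0.5862, 0.0151, 0.2048]
orientation: [0.531, 0.47, -0.467, -0.529]
contact_force: [0.3, -1.1, -0.2]
gripper_width: 1.003
t 9.9 pos [586.2  15.1 204.8] xyaw 82.99 ydown [ 4.5e-03 -1.0e-04 -1.0e+00] z [-0.993  0.122 -0.005] F [ 0.3 -1.1 -0.2] w 1.003 q6 [-0.16  0.34  1.49  0.    1.31 -1.61]
shift(tool,mm) [322.    4.8  26.8] turn [  0.26 -12.01  -0.  ] shift after turn [320.5   4.8 -40.9]
```

View pics/d3.png

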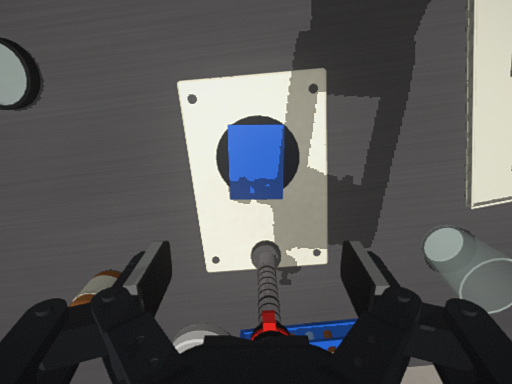

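Run:
```python
from h import *
im,st=load("d3")
for c in blobs(bluemask(im),1500):
    print(cv2.boundingRect(c))
    for z in(.034,): print(rect(im,st,c,z),toolrect(im,st,c,z))
h=cv2.cvtColor(im["pixels"],cv2.COLOR_BGR2HSV)
m=((h[...,0]<8)|(h[...,0]>172))&(h[...,1]>120)&(h[...,2]>90)
for c in blobs(m,20):
    print("red",cv2.boundingRect(c),c.reshape(-1,2)[c.reshape(-1,2)[:,1].argmin()])
d=im["z_map"]
for y in range(308,332,3): 
  for x in (262,268,274):
    if m[y,x]:
      Rm,e=cam(im,st);print((x,y),((e+Rm@(np.linalg.inv(im["mtx"])@np.array([x,y,1]))*d[y,x])*1000).round(0))
yw=np.radians(-2.2)
for z in np.arange(.13,.18,.01): print(round(z,2),proj(im,st,[.583+.091*np.cos(yw),.0183+.091*np.sin(yw),z]).round(1))
```

```text
(228, 124, 57, 75)
(array([584.1,  17.2]), array([82.5, 60. ]), -6.7) ('tool x,z', array([1.7, 3.1]), 'short,long', array([60. , 82.5]), 'ang', 0.3)
red (251, 310, 37, 30) [265 310]
(262, 311) [674.  11. 156.]
(268, 311) [674.  16. 156.]
(262, 314) [674.  11. 158.]
(268, 314) [676.  15. 157.]
(274, 314) [675.  20. 158.]
(262, 317) [678.  10. 158.]
(268, 317) [679.  15. 157.]
(274, 317) [678.  20. 159.]
(268, 320) [680.  15. 159.]
(274, 320) [681.  20. 159.]
(262, 323) [692.   9. 149.]
(268, 323) [684.  14. 158.]
(274, 323) [684.  19. 158.]
(268, 326) [686.  14. 158.]
(274, 326) [688.  19. 157.]
(262, 329) [692.   9. 156.]
(268, 329) [691.  14. 157.]
(274, 329) [690.  19. 158.]
0.13 [[265.9 289.5]]
0.14 [[266.3 297.3]]
0.15 [[266.7 305.7]]
0.16 [[267.1 314.8]]
0.17 [[267.6 324.7]]
```

```bash
python3 -m jog '[[[20,0,0],[0.2,0,0],0],[[38,0,4],[0,-2,0],0],[[38,0,4],[0,-2,0],0],[[38,0,2],[0,-2,0],0],[[38,0,0],[0,-2,0],0],[[38,0,0],[0,-2,0],0],[[38,0,0],[0,-2,0],0],[[36,0,0],[0,0,0],0],[[25,0,0],[0,0,0],0],[[10,0,0],[0,0,0],0],[[0,0,0],[0,0,0],0],[[0,0,0],[0,0,0],0]]'
python3 - <<'E'
from h import *
im,st=shot("wrist","e1");tell(st)
E
```

```text
time_s: 10.95
position: [0.5789, 0.3339, 0.2001]
orientation: [-0.476, -0.52, 0.523, 0.479]
contact_force: [0.7, -0.5, 0.1]
gripper_width: 1.0
t 10.95 pos [578.9 333.9 200.1] xyaw 95.04 ydown [-5.2e-03  3.0e-04 -1.0e+00] z [-0.996 -0.088  0.005] F [ 0.7 -0.5  0.1] w 1.0 q6 [ 0.36  0.49  1.26  0.    1.39 -1.3 ]
```

View pics/e1.png

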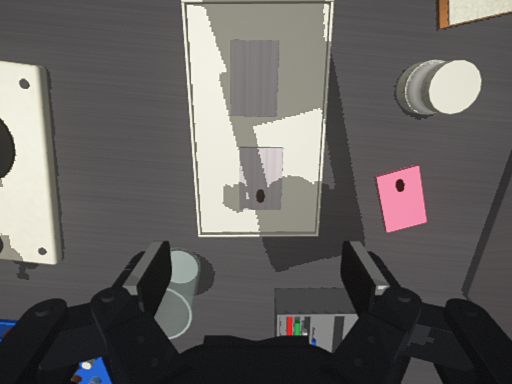

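Run:
```python
from h import *
im,st=load("e1")
cv2.imwrite("pics/e1z.png",cv2.resize(im["pixels"][130:230,210:310],None,fx=6,fy=6,interpolation=cv2.INTER_NEAREST))
```

View pics/e1z.png

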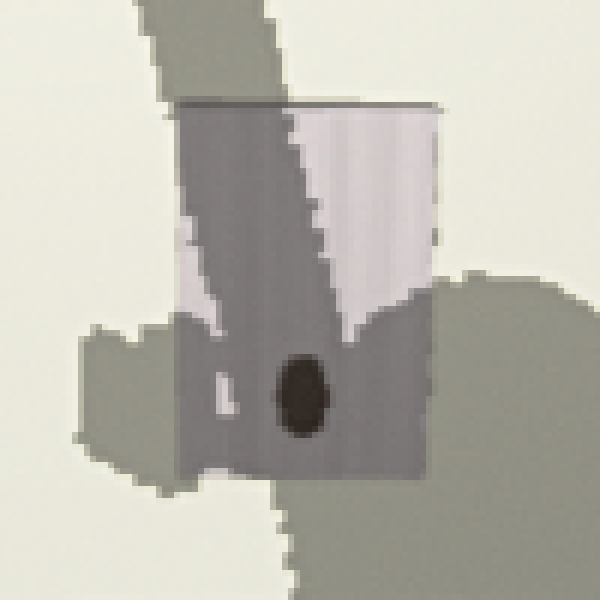

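Run:
```python
from h import *
im,st=load("e1")
f=lambda a:np.array([(210+u/6-.5,130+v/6-.5) for u,v in a],np.float32)
c=f([(179,107),(438,109),(426,480),(178,480)])
print((ray(im,st,c,.011)*1000).round(0).tolist(),rect(im,st,c,.011),toolrect(im,st,c,.011))
print("scar",ray(im,st,f([(303,396)]),.011)*1000)
t=pickle.load(open("a_top.pkl","rb"));print("top",ray(t,None,(163.6,147),.011),"scar top",ray(t,None,(100+158/2.5,90+129/2.5),.011))
g=rect(im,st,c,.011)
st=manip.read_state();tell(st);go(st,[.5985,.338,.05],95)
```

```text
[[564.0, 316.0, 11.0], [560.0, 364.0, 11.0], [635.0, 371.0, 11.0], [639.0, 321.0, 11.0]] (array([599.4, 342.5]), array([75.9, 49.9]), 4.8) ('tool x,z', array([  6.7, -22.1]), 'short,long', array([49.9, 75.9]), 'ang', -0.2)
scar [[619.18059926 344.25037217  11.        ]]
top [[0.600967   0.34089265 0.011     ]] scar top [[0.61947157 0.34338018 0.011     ]]
t 11.0 pos [579.3 333.1 200.2] xyaw 94.96 ydown [-5.e-03  2.e-04 -1.e+00] z [-0.996 -0.086  0.005] F [-0.   0.2  0.5] w 1.001 q6 [ 0.35  0.49  1.26  0.    1.39 -1.3 ]
shift(tool,mm) [  3.1 150.1 -20.3] turn [-0.29 -0.04  0.04] shift after turn [  3.2 150.2 -19.6]
```

```bash
python3 -m jog '[[[3,10,-10],[-0.29,0,0],45],[[2.2,25,-12],[0,0,0],45],[[0,35,0],[0,0,0],45],[[0,35,0],[0,0,0],45],[[0,35,0],[0,0,0],45],[[0,20,0],[0,0,0],45],[[0,10,0],[0,0,0],45],[[0,0,0],[0,0,0],45],[[0,0,0],[0,0,0],45]]'
python3 - <<'E'
from h import *
im,st=shot("wrist","e2");tell(st)
E
```

```text
time_s: 11.75
position: [0.6016, 0.3408, 0.0306]
orientation: [0.478, 0.522, -0.52, -0.478]
contact_force: [-0.7, 0.4, -0.4]
gripper_width: 0.824
t 11.75 pos [601.6 340.8  30.6] xyaw 94.9 ydown [ 7.0e-04  1.7e-03 -1.0e+00] z [-0.996 -0.085 -0.001] F [-0.7  0.4 -0.4] w 0.824 q6 [ 0.35  0.68  1.38  0.    1.08 -1.3 ]
```

View pics/e2.png

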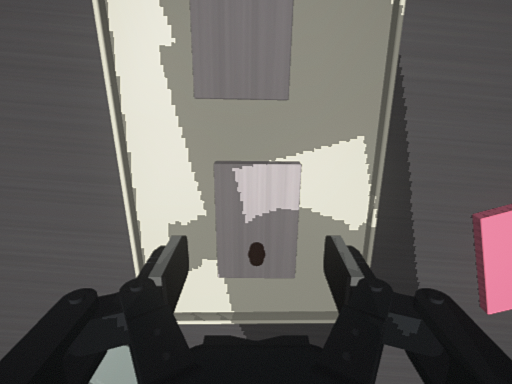

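```bash
python3 -m jog '[[[0,8,0],[0,0,0],45],[[0,9,0],[0,0,0],45],[[0,6,0],[0,0,0],45],[[0,3.6,0],[0,0,0],45],[[0,0,0],[0,0,0],45],[[0,0,0],[0,0,0],80],[[0,0,0],[0,0,0],110],[[0,0,0],[0,0,0],150],[[0,0,0],[0,0,0],150],[[0,0,0],[0,0,0],150]]' 60
python3 - <<'E'
from h import *
im,st=shot("wrist","e3");tell(st)
E
python3 -m jog '[[[0,-2,0],[0,0,0],150],[[0,-5,0],[0,0,0],150],[[0,-10,0],[0,0,0],150],[[0,-15,0],[0,0,0],150],[[0,0,0],[0,0,0],150],[[0,0,0],[0,0,0],150]]'
python3 - <<'E'
from h import *
im,st=shot("wrist","e4");tell(st)
E
```

```text
time_s: 12.63
position: [0.6009, 0.3419, 0.0046]
orientation: [0.478, 0.522, -0.52, -0.478]
contact_force: [-1.5, 0.4, 5.5]
gripper_width: 0.557
t 12.63 pos [600.9 341.9   4.6] xyaw 94.99 ydown [ 0.0012  0.002  -1.    ] z [-0.996 -0.087 -0.001] F [-1.5  0.4  5.5] w 0.557 q6 [ 0.36  0.71  1.4   0.    1.03 -1.3 ]
time_s: 13.18
position: [0.6016, 0.342, 0.0371]
orientation: [0.478, 0.523, -0.52, -0.478]
contact_force: [-0.3, -0.4, -3.5]
gripper_width: 0.554
t 13.18 pos [601.6 342.   37.1] xyaw 94.98 ydown [ 0.0029  0.0027 -1.    ] z [-0.996 -0.087 -0.003] F [-0.3 -0.4 -3.5] w 0.554 q6 [ 0.36  0.67  1.38  0.    1.09 -1.3 ]
```

View pics/e4.png

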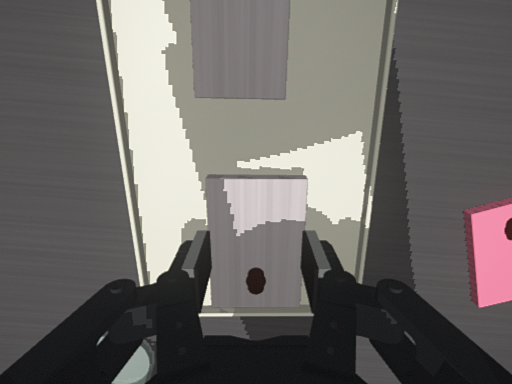

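Run:
```python
from h import *
im,st=load("e4")
cv2.imwrite("pics/e4z.png",cv2.resize(im["pixels"][165:325,190:330],None,fx=3.7,fy=3.7,interpolation=cv2.INTER_NEAREST))
```

```text
(no output)
```

View pics/e4z.png

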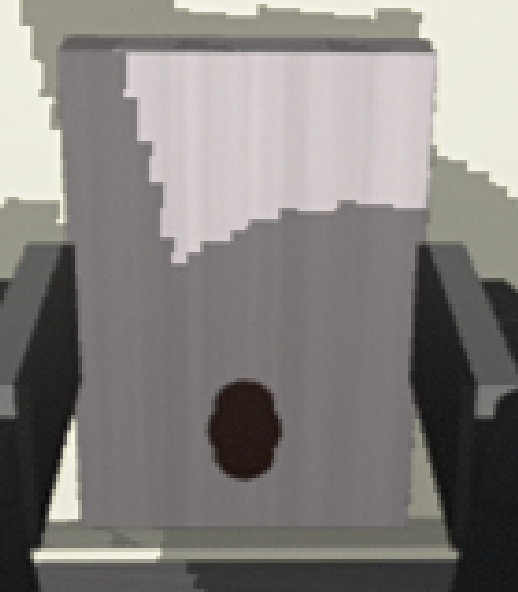

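Run:
```python
from h import *
im,st=load("e4")
f=lambda a:np.array([(190+u/3.7-.5,165+v/3.7-.5) for u,v in a],np.float32)
z=st["position"][2]+.0064
c=f([(60,50),(435,50),(408,526),(82,524)])
print(toolrect(im,st,c,z),rect(im,st,c,z))
P=ray(im,st,f([(245,430)]),z)-st["position"];print("scar tool",P@R.from_quat(st["orientation"]).as_matrix()*1000)
print(np.hypot(1,1))
st=manip.read_state();tell(st)
```

```text
('tool x,z', array([2. , 2.4]), 'short,long', array([48.9, 74.8]), 'ang', -0.5) (array([599. , 343.8]), array([74.8, 48.9]), 4.4)
scar tool [[  1.6265998   -6.33912964 -18.10493075]]
1.4142135623730951
t 13.23 pos [600.8 341.7  36. ] xyaw 94.98 ydown [ 0.0011  0.002  -1.    ] z [-0.996 -0.087 -0.001] F [-0.7 -0.5 -3.9] w 0.554 q6 [ 0.36  0.67  1.38  0.    1.09 -1.3 ]
```

```bash
python3 -m jog '[[[0,-10,0],[0,0,0],150],[[0,-22,0],[0,0,0],150],[[0,-30,0],[0,0,0],150],[[0,-30,0],[0,0,0],150],[[0,-26,0],[0,0,0],150],[[0,-16,0],[0,0,0],150],[[0,-8,0],[0,0,0],150],[[0,0,0],[0,0,0],150]]'
python3 - <<'E'
from h import *
st=manip.read_state();tell(st);go(st,[.5861,.0147,.18],83.2)
E
```

```text
time_s: 13.9
position: [0.6014, 0.3417, 0.1802]
orientation: [0.478, 0.523, -0.52, -0.478]
contact_force: [0.2, 0.4, -3.0]
gripper_width: 0.554
t 13.9 pos [601.4 341.7 180.2] xyaw 94.98 ydown [ 0.0038  0.003  -1.    ] z [-0.996 -0.087 -0.004] F [ 0.2  0.4 -3. ] w 0.554 q6 [ 0.36  0.54  1.23  0.    1.36 -1.3 ]
shift(tool,mm) [-324.5   -0.9   43.7] turn [ 0.21 11.78  0.18] shift after turn [-3.266e+02  2.000e-01 -2.350e+01]
```

```bash
python3 -m jog '[[[-15,0,2],[0.2,0,0.18],150],[[-30,0,4],[0,0,0],150],[[-38,0,5],[0,0,0],150],[[-38,0,5],[0,0,0],150],[[-38,0,5],[0,0,0],150],[[-38,0,5],[0,0,0],150],[[-38,0,5],[0,0,0],150],[[-38,0,5],[0,0,0],150],[[-28,0,4],[0,0,0],150],[[-16,0,2],[0,3,0],150],[[-7.5,0,1.7],[0,5,0],150],[[0,0,0],[0,3.8,0],150]]'
python3 -m jog '[[[0,0,0],[0,0,0],150],[[0,0,0],[0,0,0],150]]'
python3 - <<'E'
from h import *
st=manip.read_state();tell(st);go(st,[.5861,.0147,.08],83.2)
E
```

```text
time_s: 14.9
position: [0.5829, 0.0113, 0.176]
orientation: [-0.529, -0.465, 0.47, 0.532]
contact_force: [0.2, 0.7, -4.1]
gripper_width: 0.551
time_s: 15.07
position: [0.5836, 0.014, 0.1766]
orientation: [-0.527, -0.468, 0.472, 0.53]
contact_force: [0.5, -0.3, -3.2]
gripper_width: 0.551
t 15.07 pos [583.6  14.  176.6] xyaw 83.26 ydown [-0.0063 -0.0012 -1.    ] z [-0.993  0.117  0.006] F [ 0.5 -0.3 -3.2] w 0.551 q6 [-0.17  0.36  1.53 -0.    1.26 -1.62]
shift(tool,mm) [ 1.2 96.6 -3. ] turn [-0.35  0.05 -0.11] shift after turn [ 1.  96.6 -2.4]
```

```bash
python3 -m jog '[[[0.5,10,-1],[-0.2,0,-0.1],150],[[0.5,22,-1],[0,0,0],150],[[0,28,0],[0,0,0],150],[[0,22,0],[0,0,0],150],[[0,12,0],[0,0,0],150],[[0,4,0],[0,0,0],150],[[0,0,0],[0,0,0],150],[[0,0,0],[0,0,0],150]]'
python3 - <<'E'
from h import *
im,st=shot("wrist","f1");tell(st);go(st,[.5861,.0147,.0366],83.2)
E
```

```text
time_s: 15.73
position: [0.5872, 0.0153, 0.0806]
orientation: [0.529, 0.47, -0.47, -0.528]
contact_force: [0.0, -0.0, -3.4]
gripper_width: 0.553
t 15.73 pos [587.2  15.3  80.6] xyaw 83.27 ydown [ 1.e-03 -5.e-04 -1.e+00] z [-0.993  0.117 -0.001] F [ 0.  -0.  -3.4] w 0.553 q6 [-0.16  0.46  1.63 -0.    1.05 -1.62]
shift(tool,mm) [-0.7 44.   1.1] turn [ 0.06  0.07 -0.02] shift after turn [-0.8 44.   1. ]
```

View pics/f1.png

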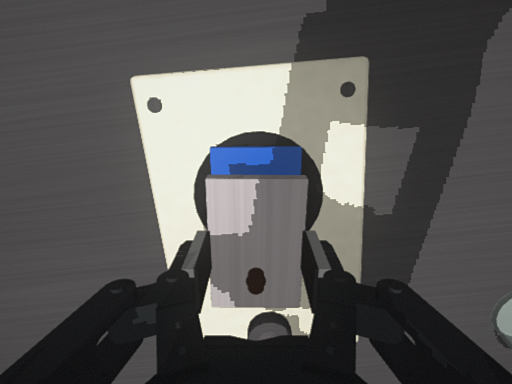

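The plate sits above the separator and is aligned with it (blue edge centred at column 256). I'll lower it gently.

```bash
python3 -m jog '[[[-0.4,8,0.5],[0,0,0],150],[[-0.4,12,0.5],[0,0,0],150],[[0,11,0],[0,0,0],150],[[0,6,0],[0,0,0],150],[[0,3,0],[0,0,0],150],[[0,2,0],[0,0,0],150],[[0,1,0],[0,0,0],150],[[0,0,0],[0,0,0],150],[[0,0,0],[0,0,0],150]]'
python3 - <<'E'
from h import *
st=manip.read_state();tell(st);go(st,[.5861,.0147,.0356],83.2)
E
```

```text
time_s: 16.53
position: [0.5863, 0.0144, 0.0377]
orientation: [0.529, 0.47, -0.469, -0.528]
contact_force: [0.6, 1.1, -3.3]
gripper_width: 0.554
t 16.53 pos [586.3  14.4  37.7] xyaw 83.18 ydown [ 1.5e-03 -5.0e-04 -1.0e+00] z [-0.993  0.119 -0.002] F [ 0.6  1.1 -3.3] w 0.554 q6 [-0.17  0.51  1.67 -0.    0.95 -1.62]
shift(tool,mm) [0.3 2.1 0.2] turn [ 0.09 -0.02 -0.02] shift after turn [0.3 2.1 0.2]
```

```bash
python3 -m jog '[[[0,1,0],[0,0,0],150],[[0,1,0],[0,0,0],150],[[0,0,0],[0,0,0],150],[[0,0,0],[0,0,0],150]]'
python3 - <<'E'
from h import *
st=manip.read_state();tell(st)
E
```

```text
time_s: 16.87
position: [0.5862, 0.0144, 0.0356]
orientation: [0.529, 0.47, -0.469, -0.528]
contact_force: [0.6, -0.6, -2.5]
gripper_width: 0.557
t 16.87 pos [586.2  14.4  35.6] xyaw 83.18 ydown [ 1.6e-03 -5.0e-04 -1.0e+00] z [-0.993  0.119 -0.002] F [ 0.6 -0.6 -2.5] w 0.557 q6 [-0.17  0.52  1.68 -0.    0.95 -1.62]
```

```bash
python3 -m jog '[[[0,0.7,0],[0,0,0],150],[[0,0,0],[0,0,0],150],[[0,0,0],[0,0,0],150]]'
python3 -m jog '[[[0,0.6,0],[0,0,0],150],[[0,0,0],[0,0,0],150],[[0,0,0],[0,0,0],150]]'
```

```text
time_s: 17.12
position: [0.5863, 0.0144, 0.0355]
orientation: [0.529, 0.47, -0.469, -0.528]
contact_force: [-2.0, 0.3, 5.5]
gripper_width: 0.555
time_s: 17.37
position: [0.5863, 0.0144, 0.0355]
orientation: [0.529, 0.47, -0.469, -0.528]
contact_force: [-3.4, -0.1, 10.6]
gripper_width: 0.559
```

```bash
python3 -m jog '[[[0,-0.8,0],[0,0,0],100],[[0,0,0],[0,0,0],80],[[0,0,0],[0,0,0],60],[[0,0,0],[0,0,0],50],[[0,0,0],[0,0,0],45],[[0,0,0],[0,0,0],45],[[0,-6,0],[0,0,0],45],[[0,-18,0],[0,0,0],45],[[0,-32,0],[0,0,0],45],[[0,-38,0],[0,0,0],45],[[0,-38,0],[0,0,0],45],[[0,-25,0],[0,0,0],45]]'
python3 -m jog '[[[0,0,0],[0,0,0],45],[[0,0,0],[0,0,0],45]]'
python3 - <<'E'
from h import *
im,st=shot("wrist","f2");tell(st)
im2,_=shot("top","f2t")
cv2.imwrite("pics/f2z.png",cv2.resize(im["pixels"][100:220,200:320],None,fx=5,fy=5,interpolation=cv2.INTER_NEAREST))
E
```

```text
time_s: 18.37
position: [0.5869, 0.0144, 0.1963]
orientation: [0.53, 0.471, -0.468, -0.527]
contact_force: [0.7, -1.0, 0.3]
gripper_width: 0.824
time_s: 18.53
position: [0.5869, 0.0143, 0.1942]
orientation: [0.53, 0.471, -0.468, -0.527]
contact_force: [-0.6, 0.1, 0.3]
gripper_width: 0.823
t 18.53 pos [586.9  14.3 194.2] xyaw 83.18 ydown [ 0.0055 -0.0012 -1.    ] z [-0.993  0.119 -0.006] F [-0.6  0.1  0.3] w 0.823 q6 [-0.17  0.35  1.5  -0.    1.28 -1.62]
```

View pics/f2.png

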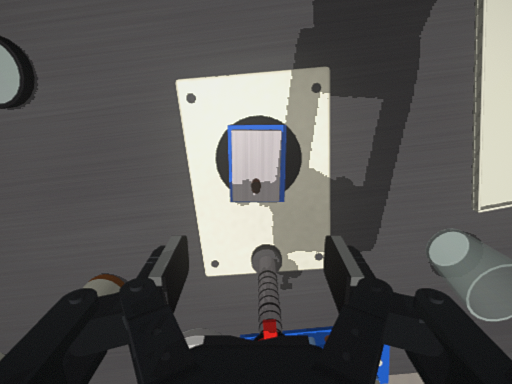

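View pics/f2z.png

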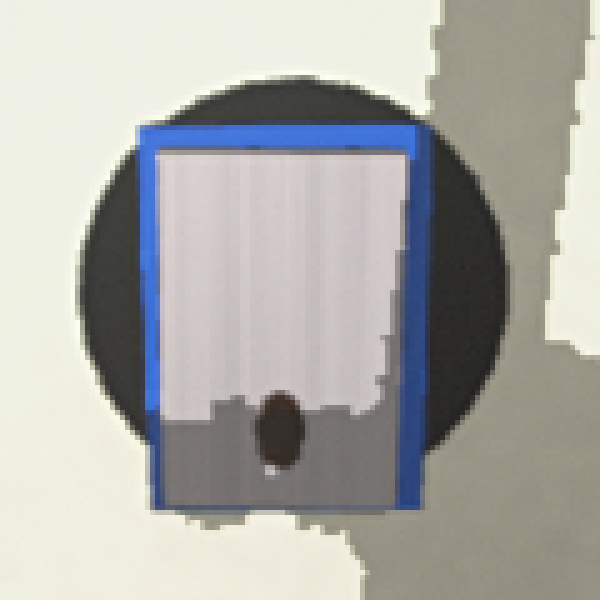

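Run:
```python
from h import *
im,st=load("f2")
f=lambda a:np.array([(200+u/5-.5,100+v/5-.5) for u,v in a],np.float32)
print(rect(im,st,f([(159,153),(411,153),(398,507),(163,507)]),.042))
print("sep",rect(im,st,f([(140,125),(430,125),(422,510),(152,510)]),.034))
print("scar",ray(im,st,f([(280,430)]),.042)*1000)
t,_=load("f2t")
cv2.imwrite("pics/f2tz.png",cv2.resize(t["pixels"][100:220,230:400],None,fx=4.5,fy=4.5,interpolation=cv2.INTER_CUBIC))
# index again
h=cv2.cvtColor(im["pixels"],cv2.COLOR_BGR2HSV)
m=((h[...,0]<8)|(h[...,0]>172))&(h[...,1]>120)&(h[...,2]>90)
for c in blobs(m,20): print("red",cv2.boundingRect(c))
st=manip.read_state()
go(st,[.46,-.342,.2],0)
```

```text
(array([584.7,  16.2]), array([75.3, 50. ]), -7.3)
sep (array([584.5,  17.3]), array([83.2, 59.1]), -6.8)
scar [[604.60124357  13.39718469  42.        ]]
red (262, 319, 16, 21)
shift(tool,mm) [-368.9   -8.9   81.8] turn [-3.000e-02  8.318e+01 -4.000e-02] shift after turn [-125.    -9.  -356.6]
```

View pics/f2tz.png

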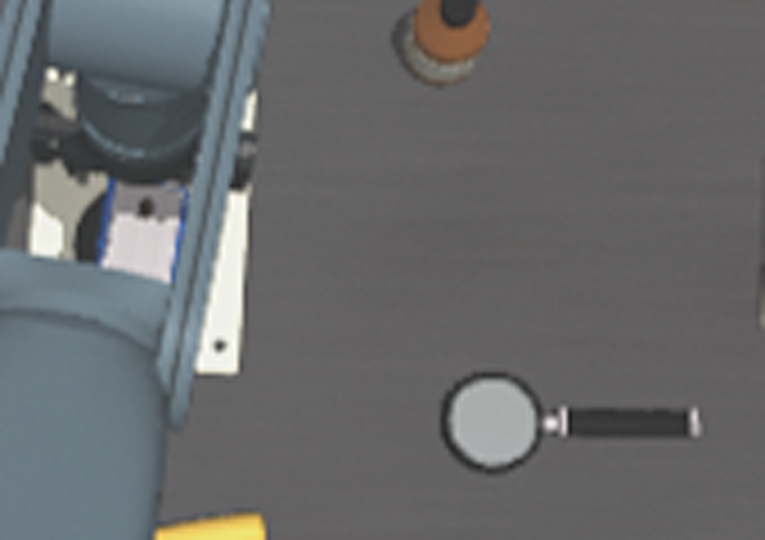

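```bash
python3 -m jog '[[[-20,-3,4],[0,0,0],100],[[-35,-3,8],[0,0,0],100],[[-38,-3,8],[0,0,0],100],[[-38,0,8],[0,0,0],100],[[-38,0,8],[0,0,0],100],[[-38,0,8],[0,0,0],100],[[-38,0,8],[0,0,0],100],[[-38,0,8],[0,0,0],100],[[-34,0,8],[0,0,0],100],[[-30,0,8],[0,0,0],100],[[-16,0,4],[0,0,0],100],[[-6,0,2],[0,0,0],100]]'
python3 -m jog '[[[0,0,0],[0,7,0],100],[[0,0,0],[0,7,0],100],[[0,0,0],[0,7,0],100],[[0,0,0],[0,7,0],100],[[0,0,0],[0,7,0],100],[[0,0,0],[0,7,0],100],[[0,0,0],[0,7,0],100],[[0,0,0],[0,7,0],100],[[0,0,0],[0,7,0],100],[[0,0,0],[0,7,0],100],[[0,0,0],[0,7,0],100],[[0,0,0],[0,6,0],100]]'
python3 -m jog '[[[0,0,0],[0,0,0],100],[[0,0,0],[0,0,0],100]]'
python3 - <<'E'
from h import *
im,st=shot("wrist","g1");tell(st)
E
```

```text
time_s: 19.63
position: [0.4585, -0.3443, 0.1986]
orientation: [-0.529, -0.468, 0.469, 0.531]
contact_force: [0.2, -0.3, -0.5]
gripper_width: 0.609
time_s: 20.63
position: [0.4604, -0.3404, 0.1993]
orientation: [-0.706, 0.001, -0.0, 0.708]
contact_force: [-0.7, 0.1, 0.3]
gripper_width: 0.606
time_s: 20.8
position: [0.4605, -0.3409, 0.1998]
orientation: [-0.707, -0.002, 0.003, 0.708]
contact_force: [0.2, -0.0, 0.8]
gripper_width: 0.606
t 20.8 pos [ 460.5 -340.9  199.8] xyaw 0.41 ydown [-6.0e-04  1.5e-03 -1.0e+00] z [-0.007  1.     0.002] F [ 0.2 -0.   0.8] w 0.606 q6 [-0.83  0.32  1.53  0.    1.29 -0.84]
```

View pics/g1.png

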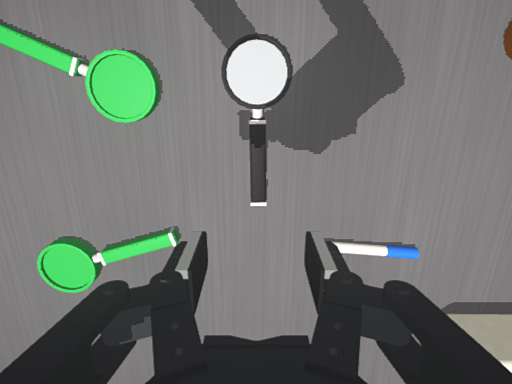

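Run:
```python
from h import *
im,st=load("g1")
Rm=R.from_quat(st["orientation"]).as_matrix()
for n,p,z in [("lens",(256.7,72),.013),("hstart",(258,120),.014),("hend",(259,206),.014)]:
    P=ray(im,st,p,z);print(n,(P*1000).round(1),((P-st["position"])@Rm*1000).round(1))
for y in range(90,210,15):
    print(y,[im["pixels"][y,x].sum() for x in range(244,274,2)])
h=im["pixels"].astype(int).max(2)
for y in (135,150,165,180,195):
    xs=[x for x in range(240,276) if h[y,x]<45];print(y,xs[0],xs[-1],(ray(im,st,((xs[0]+xs[-1])/2,y),.014)*1000).round(1))
```

```text
lens [[ 460.5 -243.7   13. ]] [[  0.8 186.9  96.9]]
hstart [[ 462.3 -292.5   14. ]] [[  2.3 185.8  48.1]]
hend [[ 464.5 -393.1   14. ]] [[  3.7 185.7 -52.5]]
90 [np.uint64(719), np.uint64(719), np.uint64(718), np.uint64(719), np.uint64(719), np.uint64(719), np.uint64(719), np.uint64(719), np.uint64(721), np.uint64(720), np.uint64(720), np.uint64(718), np.uint64(718), np.uint64(720), np.uint64(718)]
105 [np.uint64(225), np.uint64(229), np.uint64(216), np.uint64(205), np.uint64(201), np.uint64(209), np.uint64(225), np.uint64(247), np.uint64(202), np.uint64(207), np.uint64(176), np.uint64(154), np.uint64(152), np.uint64(161), np.uint64(246)]
120 [np.uint64(269), np.uint64(270), np.uint64(319), np.uint64(518), np.uint64(765), np.uint64(765), np.uint64(765), np.uint64(721), np.uint64(530), np.uint64(536), np.uint64(538), np.uint64(341), np.uint64(270), np.uint64(268), np.uint64(261)]
135 [np.uint64(260), np.uint64(269), np.uint64(269), np.uint64(141), np.uint64(145), np.uint64(144), np.uint64(144), np.uint64(142), np.uint64(148), np.uint64(145), np.uint64(132), np.uint64(247), np.uint64(2
[... 462 characters left out ...]
 np.uint64(240), np.uint64(414), np.uint64(408), np.uint64(408)]
180 [np.uint64(403), np.uint64(402), np.uint64(414), np.uint64(277), np.uint64(199), np.uint64(216), np.uint64(208), np.uint64(203), np.uint64(201), np.uint64(200), np.uint64(160), np.uint64(227), np.uint64(380), np.uint64(417), np.uint64(408)]
195 [np.uint64(398), np.uint64(401), np.uint64(418), np.uint64(305), np.uint64(183), np.uint64(209), np.uint64(202), np.uint64(201), np.uint64(195), np.uint64(196), np.uint64(161), np.uint64(238), np.uint64(417), np.uint64(406), np.uint64(413)]
135 264 264 [[ 469.1 -308.7   14. ]]Traceback (most recent call last):
  File "<stdin>", line 10, in <module>
IndexError: list index out of range
```

```bash
python3 - <<'E'
from h import *
im,st=load("g1")
Rm=R.from_quat(st["orientation"]).as_matrix()
for n,p in [("green",(178,233)),("pen",(330,245))]:
    P=ray(im,st,p,.014);print(n,(P*1000).round(1),((P-st["position"])@Rm*1000).round(1))
E
python3 -m jog '[[[1,10,2],[0,-1.1,0],100],[[0,28,0],[0,0,0],100],[[0,38,0],[0,0,0],100],[[0,38,0],[0,0,0],100],[[0,32,0],[0,0,0],100],[[0,20,0],[0,0,0],100],[[0,10,0],[0,0,0],100],[[0,0,0],[0,0,0],100],[[0,0,0],[0,0,0],100]]'
python3 - <<'E'
from h import *
im,st=shot("wrist","g2");tell(st)
E
```

```text
green [[ 365.3 -429.6   14. ]] [[-95.8 185.7 -88.3]]
pen [[ 553.5 -444.9   14. ]] [[  92.4  185.5 -105. ]]
time_s: 21.6
position: [0.4618, -0.3402, 0.0248]
orientation: [0.707, 0.009, -0.008, -0.707]
contact_force: [-0.7, -0.1, 1.0]
gripper_width: 0.606
t 21.6 pos [ 461.8 -340.2   24.8] xyaw 1.35 ydown [ 6.e-04 -1.e-04 -1.e+00] z [-0.024  1.    -0.   ] F [-0.7 -0.1  1. ] w 0.606 q6 [-0.83  0.51  1.72  0.    0.91 -0.85]
```

View pics/g2.png

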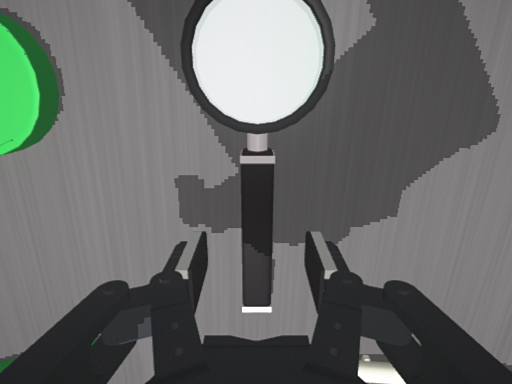

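```bash
python3 -m jog '[[[0,9,0],[0,0,0],100],[[0,8,0],[0,0,0],100],[[0,4.5,0],[0,0,0],100],[[0,0,0],[0,0,0],100],[[0,0,0],[0,0,0],150],[[0,0,0],[0,0,0],180],[[0,0,0],[0,0,0],220],[[0,0,0],[0,0,0],240],[[0,0,0],[0,0,0],240],[[0,0,0],[0,0,0],240]]' 80
python3 - <<'E'
from h import *
st=manip.read_state();tell(st)
E
python3 -m jog '[[[0,-3,0],[0,0,0],240],[[0,-8,0],[0,0,0],240],[[0,-15,0],[0,0,0],240],[[0,-30,0],[0,0,0],240],[[0,-35,0],[0,0,0],240],[[0,-35,0],[0,0,0],240],[[0,-26,0],[0,0,0],240],[[0,-12,0],[0,0,0],240],[[0,0,0],[0,0,0],240],[[0,0,0],[0,0,0],240]]'
python3 - <<'E'
from h import *
im,st=shot("wrist","g3");tell(st)
E
```

```text
time_s: 22.48
position: [0.462, -0.3405, 0.004]
orientation: [0.707, 0.008, -0.007, -0.707]
contact_force: [-0.6, 1.2, 5.0]
gripper_width: 0.184
t 22.48 pos [ 462.  -340.5    4. ] xyaw 1.28 ydown [ 0.0015 -0.0011 -1.    ] z [-0.022  1.    -0.001] F [-0.6  1.2  5. ] w 0.184 q6 [-0.83  0.54  1.73  0.    0.87 -0.85]
time_s: 23.32
position: [0.4616, -0.3403, 0.1679]
orientation: [0.708, 0.009, -0.007, -0.707]
contact_force: [-0.4, 0.5, -1.0]
gripper_width: 0.184
t 23.32 pos [ 461.6 -340.3  167.9] xyaw 1.28 ydown [ 0.0017 -0.0014 -1.    ] z [-0.022  1.    -0.001] F [-0.4  0.5 -1. ] w 0.184 q6 [-0.83  0.35  1.57  0.    1.22 -0.85]
```

View pics/g3.png

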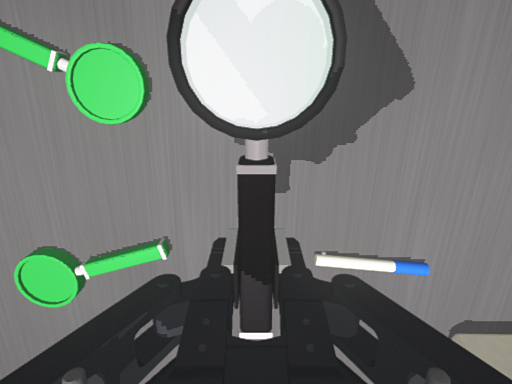

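```bash
cat > lev.py <<'E'
from h import *
def lev(tag):
    im,st=load(tag);Ki=np.linalg.inv(im["mtx"]);M=im["mount"]
    g=im["pixels"].astype(int);dep=im["z_map"]
    P=[]
    m=np.zeros(dep.shape,bool)
    yy,xx=np.mgrid[0:384,0:512]
    X=np.stack([xx,yy,np.ones_like(xx)],-1)@Ki.T*dep[...,None]
    T=X@M[:3,:3].T+M[:3,3]
    ok=(dep>.05)&(T[...,1]>-.03)&(T[...,1]<.02)&(abs(T[...,0]-.0015)<.045)&(T[...,2]>.02)
    rim=ok&(T[...,2]>.05)&(g.max(2)<60)
    han=ok&(T[...,2]<.045)&(abs(T[...,0]-.0015)<.006)&(g.max(2)<60)
    return im,st,T,rim,han
if __name__=="__main__":
    import sys
    im,st,T,rim,han=lev(sys.argv[1])
    for n,m in(("rim",rim),("han",han)):
        Q=T[m]*1000; print(n,len(Q),Q.mean(0).round(1),np.percentile(Q,[5,50,95],axis=0).round(1).tolist())
    Q=T[rim]*1000
    A=np.c_[Q[:,0],Q[:,2],np.ones(len(Q))];s=np.linalg.lstsq(A,Q[:,1],rcond=None)[0];print("rim plane dy/dx,dy/dz",s.round(4))
    # level in world
    Rm=R.from_quat(st["orientation"]).as_matrix();n=Rm@np.array([s[0],-1,s[1]]);n/=np.linalg.norm(n);print("normal world",n.round(4))
    c=blobs(rim,200);c=max(c,key=cv2.contourArea);print(cv2.boundingRect(c))
    gl=T[(T[...,1]<.02)&(T[...,1]>-.03)&(abs(T[...,0])<.05)&(T[...,2]>.05)];print(len(gl),gl.min(0),gl.max(0))
E
python3 lev.py g3
```

```text
rim 2961 [-1.8 -9.6 84.7] [[-34.4, -11.0, 61.6], [-1.1, -9.8, 83.7], [33.8, -7.9, 111.3]]
han 1201 [  1.4 -10.1  32.3] [[-4.0, -11.1, 21.4], [1.3, -10.1, 32.5], [6.9, -9.1, 42.7]]
rim plane dy/dx,dy/dz [-0.00000e+00  5.10000e-03 -1.00612e+01]
normal world [-0.0018  0.0066  1.    ]
(167, 0, 180, 140)
21622 [-0.03667565 -0.01218632  0.05000728] [0.03633963 0.00219084 0.11562928]
```

Run:
```python
from h import *
for t in ("c1","c3","g3"):
    im,st=load(t);print(im["mount"].round(4).tolist())
    Rm=R.from_quat(st["orientation"]).as_matrix()
    P=ray(im,st,(256,250),st["position"][2]+.009);print(t,((P-st["position"])@Rm*1000).round(2))
    print([((ray(im,st,p,st["position"][2]+.012)-st["position"])@Rm*1000).round(1).tolist() for p in((168,50),(345,50),(256.5,139),(238,200),(274,200),(237,300),(272,300))])
```

```text
[[1.0, 0.0001, -0.0005, 0.0017], [0.0005, -0.3139, 0.9495, -0.1409], [-0.0001, -0.9495, -0.3139, 0.0804], [0.0, 0.0, 0.0, 1.0]]
c1 [[ 1.78 -9.    1.9 ]]
[[[-33.4, -12.0, 94.4]], [[37.3, -11.9, 94.4]], [[2.0, -12.0, 58.8]], [[-6.6, -12.0, 30.2]], [[10.2, -12.0, 30.2]], [[-8.2, -12.0, -26.2]], [[10.2, -12.0, -26.3]]]
[[1.0, 0.0001, -0.0005, 0.0017], [0.0005, -0.3139, 0.9495, -0.1409], [-0.0001, -0.9495, -0.3139, 0.0804], [0.0, 0.0, 0.0, 1.0]]
c3 [[ 1.78 -9.01  1.91]]
[[[-33.3, -12.1, 94.4]], [[37.2, -12.3, 94.3]], [[2.0, -12.1, 58.8]], [[-6.6, -12.1, 30.3]], [[10.2, -12.1, 30.3]], [[-8.2, -11.9, -26.3]], [[10.2, -12.0, -26.3]]]
[[1.0, -0.0003, 0.0007, -0.0004], [-0.0007, -0.3136, 0.9496, -0.1409], [-0.0001, -0.9496, -0.3136, 0.0822], [0.0, 0.0, 0.0, 1.0]]
g3 [[-0.16 -9.01  3.72]]
[[[-35.2, -12.2, 96.1]], [[35.3, -12.1, 96.2]], [[0.0, -12.1, 60.6]], [[-8.6, -12.1, 32.1]], [[8.2, -12.0, 32.0]], [[-10.2, -12.0, -24.4]], [[8.3, -11.9, -24.5]]]
```

Run:
```python
from h import *
t,_=load("f2t");print(ray(t,None,(230+146/4.5-.5,100+207/4.5-.5),.042)*1000)
for tag in("d3","f2"):
    im,st=load(tag);h=cv2.cvtColor(im["pixels"],cv2.COLOR_BGR2HSV)
    m=((h[...,0]<8)|(h[...,0]>172))&(h[...,1]>120)&(h[...,2]>90)
    c=blobs(m,20)[0].reshape(-1,2);p=c[c[:,1]<=c[:,1].min()+1].mean(0);print(tag,p,im["mount"][:3,3])
    Rm,e=cam(im,st);d=Rm@(np.linalg.inv(im["mtx"])@np.array([*p,1]));k=(.674-e[0])/d[0];print("z at x=.674:",e+k*d)
st=manip.read_state();tell(st);go(st,[.6065,-.083,.165],1.3)
```

```text
[[607.42253504  12.71980404  42.        ]]
d3 [267.92307692 310.30769231] [ 0.00161571 -0.14088278  0.08108039]
z at x=.674: [0.674      0.01561285 0.15518723]
f2 [269.08333333 319.83333333] [ 0.0016195 -0.140885   0.0810766]
z at x=.674: [0.674      0.01560091 0.15548892]
t 23.37 pos [ 461.1 -339.7  166.6] xyaw 1.28 ydown [-1.e-04  5.e-04 -1.e+00] z [-0.022  1.     0.001] F [-0.5 -1.  -1.7] w 0.179 q6 [-0.83  0.35  1.57  0.    1.22 -0.85]
shift(tool,mm) [151.1   1.7 253.3] turn [-0.03 -0.02 -0.  ] shift after turn [151.2   1.6 253.3]
```

```bash
python3 -m jog '[[[6,0,10],[0,0,0],240],[[12,0,20],[0,0,0],240],[[18,0,30],[0,0,0],240],[[20,0,34],[0,0,0],240],[[20,0,34],[0,0,0],240],[[20,0,34],[0,0,0],240],[[18,0,30],[0,0,0],240],[[15,0,25],[0,0,0],240],[[12,0,20],[0,0,0],240],[[8,0,12],[0,0,0],240],[[3,0,4],[0,0,0],240],[[0,0,0],[0,0,0],240]]'
python3 -m jog '[[[0,0,0],[0,0,0],240],[[0,0,0],[0,0,0],240]]'
python3 - <<'E'
from h import *
st=manip.read_state();tell(st);go(st,[.6077,-.083,.1525],1.3)
im,st=shot("wrist","h1");shot("scene","h1s");shot("top","h1t")
E
python3 lev.py h1
```

```text
time_s: 24.37
position: [0.6077, -0.0827, 0.1662]
orientation: [-0.707, -0.008, 0.009, 0.707]
contact_force: [0.2, 0.4, -1.5]
gripper_width: 0.182
time_s: 24.53
position: [0.6072, -0.0851, 0.1671]
orientation: [0.707, 0.007, -0.007, -0.707]
contact_force: [0.1, -0.2, -1.4]
gripper_width: 0.185
t 24.53 pos [607.2 -85.1 167.1] xyaw 1.2 ydown [-1.e-04 -7.e-04 -1.e+00] z [-0.021  1.    -0.001] F [ 0.1 -0.2 -1.4] w 0.185 q6 [-0.32  0.42  1.47 -0.    1.26 -0.34]
shift(tool,mm) [ 0.5 14.6  2.1] turn [ 0.04 -0.1  -0.01] shift after turn [ 0.5 14.6  2.1]
rim 3069 [ 7.4 -9.6 89.7] [[-34.3, -10.9, 61.9], [21.1, -9.7, 93.4], [34.4, -7.7, 112.8]]
han 1194 [  1.4 -10.1  32.3] [[-4.0, -11.1, 21.3], [1.3, -10.1, 32.5], [6.9, -9.2, 42.8]]
rim plane dy/dx,dy/dz [-6.6000e-03 -2.4000e-03 -9.2935e+00]
normal world [-0.0064 -0.0019  1.    ]
(210, 0, 137, 140)
21600 [-0.03660291 -0.01221244  0.05001696] [0.0362123  0.00278019 0.11567031]
```

View pics/h1.png

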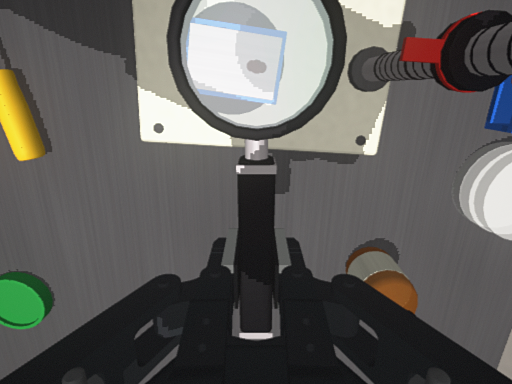

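View pics/h1s.png

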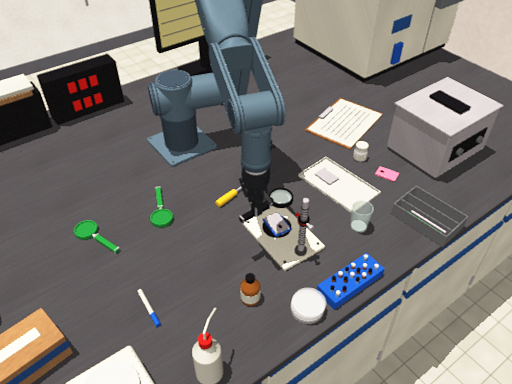

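View pics/h1t.png

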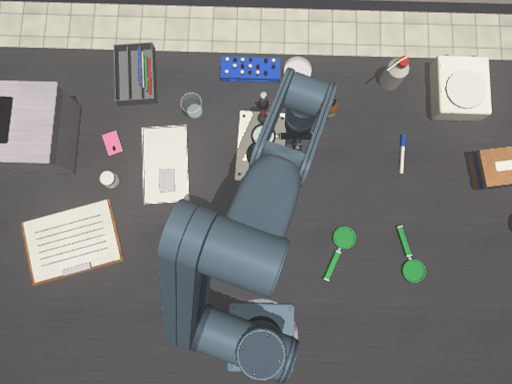

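Run:
```python
from h import *
im,st=load("h1")
Rm=R.from_quat(st["orientation"]).as_matrix();print(im["mount"][:3,3])
f=lambda p,z:(((ray(im,st,p,z)-st["position"])@Rm)*1000).round(1),(ray(im,st,p,z)*1000).round(1)
f=lambda p,z:((((ray(im,st,p,z)-st["position"])@Rm)*1000).round(1).tolist(),(ray(im,st,p,z)*1000).round(1).tolist())
print("scar",f((257,67),.042)); zl=st["position"][2]+.012
print("rim",f((167.5,45),zl),f((346,45),zl),f((256.5,139),zl))
print("near inner glass edge",f((256.5,128),zl-.004))
dm=im["z_map"]
for p in [(402,40),(402,50),(402,58),(404,50),(408,50),(416,50),(440,40)]:
    d=dm[p[1],p[0]];P=Rm@(im["mount"]@np.r_[np.linalg.inv(im["mtx"])@np.array([p[0],p[1],1])*d,1])[:3]+st["position"];print(p,(P*1000).round(1),im["pixels"][p[1],p[0]])
for p in [(260,200),(256,230),(250,136),(200,120),(340,80)]:
    d=dm[p[1],p[0]];P=Rm@(im["mount"]@np.r_[np.linalg.inv(im["mtx"])@np.array([p[0],p[1],1])*d,1])[:3]+st["position"];print(p,(P*1000).round(1))
```

```text
[-0.00037237 -0.14088182  0.08215089]Traceback (most recent call last):
  File "<stdin>", line 4, in <module>
NameError: name 'p' is not defined. Did you mean: 'np'?
```

Run:
```python
from h import *
im,st=load("h1")
Rm=R.from_quat(st["orientation"]).as_matrix()
f=lambda p,z:((((ray(im,st,p,z)-st["position"])@Rm)*1000).round(1).tolist(),(ray(im,st,p,z)*1000).round(1).tolist())
print("scar",f((257,67),.042)); zl=st["position"][2]+.012
print("rim",f((167.5,45),zl),f((346,45),zl),f((256.5,139),zl))
print("near inner glass edge",f((256.5,128),zl-.004))
dm=im["z_map"]
def w(p):
    d=dm[p[1],p[0]];return ((Rm@(im["mount"]@np.r_[np.linalg.inv(im["mtx"])@np.array([p[0],p[1],1])*d,1])[:3]+st["position"])*1000).round(1)
for p in [(403,40),(403,50),(403,58),(406,50),(410,50),(416,50),(425,50)]: print("idx",p,w(p),im["pixels"][p[1],p[0]])
for p in [(260,200),(256,230),(250,136),(200,120),(340,80)]: print("loupe",p,w(p))
```

```text
scar ([[0.9, 125.0, 98.0]], [[606.0, 12.8, 42.0]])
rim ([[-35.3, -12.1, 98.0]], [[569.9, 12.1, 179.1]]) ([[35.5, -12.1, 98.0]], [[640.7, 13.6, 179.1]]) ([[0.0, -12.0, 60.6]], [[606.0, -24.5, 179.1]])
near inner glass edge ([[0.1, -8.0, 64.8]], [[605.9, -20.3, 175.1]])
idx (403, 40) [673.3  19.2 156.2] [44 49 82]
idx (403, 50) [674.3  15.  155.6] [26 32 95]
idx (403, 58) [673.9  11.3 157.8] [ 31  37 144]
idx (406, 50) [674.9  14.8 157.4] [ 34  39 150]
idx (410, 50) [676.1  14.7 158.8] [ 32  37 149]
idx (416, 50) [679.4  14.9 157.6] [ 30  35 147]
idx (425, 50) [684.3  15.1 156.4] [ 27  31 145]
loupe (260, 200) [608.3 -53.4 178. ]
loupe (256, 230) [606.7 -69.9 176.6]
loupe (250, 136) [603.1 -23.5 177.8]
loupe (200, 120) [551.4 -34.9  13.2]
loupe (340, 80) [683.9   4.8  14.7]
```

The scar shows through the glass at (257,67), which puts the lens centre within about 1 mm of it. I'll now lower the lens about 14 mm to the index height.

```bash
python3 -m jog '[[[0.3,3,0.3],[0,0,0],240],[[0,4,0.3],[0,0,0],240],[[0,4,0],[0,0,0],240],[[0,2,0],[0,0,0],240],[[0,1,0],[0,0,0],240],[[0,0,0],[0,0,0],240],[[0,0,0],[0,0,0],240],[[0,0,0],[0,0,0],240],[[0,0,0],[0,0,0],240],[[0,0,0],[0,0,0],240],[[0,0,0],[0,0,0],240],[[0,0,0],[0,0,0],240]]'
python3 - <<'E'
from h import *
im,st=shot("wrist","i1");shot("scene","i1s");tell(st)
cv2.imwrite("pics/i1sz.png",cv2.resize(load("i1s")[0]["pixels"][170:280,220:350],None,fx=5,fy=5,interpolation=cv2.INTER_CUBIC))
E
python3 lev.py i1
```

```text
time_s: 25.68
position: [0.6082, -0.0832, 0.1535]
orientation: [0.707, 0.008, -0.008, -0.707]
contact_force: [-0.5, 0.1, -0.8]
gripper_width: 0.182
t 25.68 pos [608.2 -83.2 153.5] xyaw 1.28 ydown [ 1.e-03 -5.e-04 -1.e+00] z [-0.022  1.    -0.   ] F [-0.5  0.1 -0.8] w 0.182 q6 [-0.32  0.43  1.48 -0.    1.23 -0.34]
rim 3474 [ 5.  -9.6 88.3] [[-34.2, -10.9, 61.7], [15.5, -9.8, 91.1], [34.2, -7.6, 112.5]]
han 1201 [  1.5 -10.1  32.3] [[-4.0, -11.2, 21.4], [1.3, -10.1, 32.5], [6.9, -9.1, 42.7]]
rim plane dy/dx,dy/dz [-3.2000e-03 -1.9000e-03 -9.3787e+00]
normal world [-0.0041 -0.0015  1.    ]
(167, 0, 180, 140)
21622 [-0.03682534 -0.01224853  0.05001396] [0.036332   0.00246173 0.11566648]
```

View pics/i1.png

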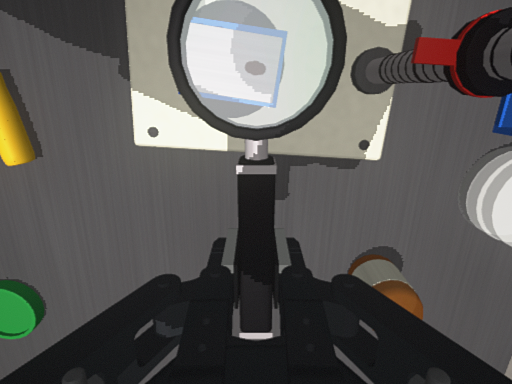

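View pics/i1sz.png

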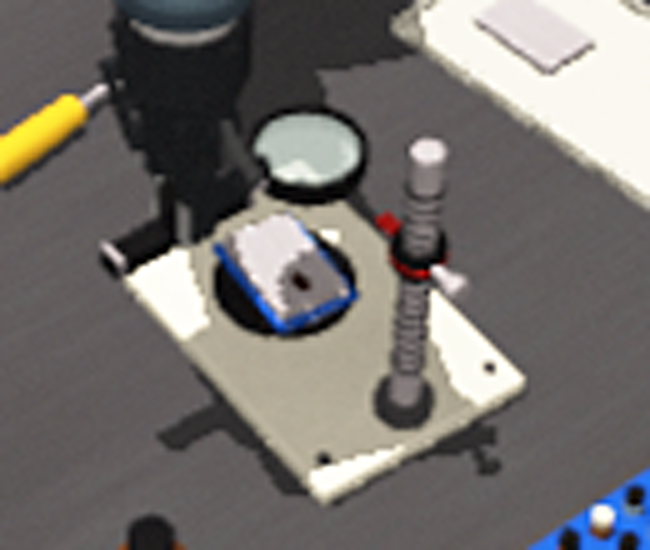

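Run:
```python
from h import *
im,_=load("i1s")
for z in(.15,.157,.165): print(z,proj(im,None,[.606,.013,z]).round(1), "rim top centre",proj(im,None,[.606,.013,z+.008]).round(1))
im,st=load("i1");Rm=R.from_quat(st["orientation"]).as_matrix()
print("scar",((ray(im,st,(256,67.5),.042)-st["position"])@Rm*1000).round(1))
print("rim",((ray(im,st,[(167,45),(346.5,45),(256.5,139)],st["position"][2]+.0115)-st["position"])@Rm*1000).round(1))
dm=im["z_map"]
for p in [(415,50),(418,50),(422,50),(430,50)]:
    d=dm[p[1],p[0]];print(p,((Rm@(im["mount"]@np.r_[np.linalg.inv(im["mtx"])@np.array([p[0],p[1],1])*d,1])[:3]+st["position"])*1000).round(1))
tell(manip.read_state())
```

```text
0.15 [[282.1 201.4]] rim top centre [[282.2 199.5]]
0.157 [[282.2 199.8]] rim top centre [[282.3 197.9]]
0.165 [[282.3 197.9]] rim top centre [[282.3 196. ]]
scar [[  0.  111.5  96.9]]
rim [[-35.6 -11.6  98. ]
 [ 35.9 -11.5  98. ]
 [  0.  -11.5  60.5]]
(415, 50) [673.7  15.4 156.7]
(418, 50) [674.2  15.2 158.2]
(422, 50) [675.7  15.2 158.6]
(430, 50) [679.6  15.4 157.6]
t 25.78 pos [608.2 -83.2 153.4] xyaw 1.28 ydown [ 8.e-04 -4.e-04 -1.e+00] z [-0.022  1.    -0.   ] F [ 0.3  0.4 -0.8] w 0.181 q6 [-0.32  0.43  1.48 -0.    1.23 -0.34]
```

```bash
python3 -c "
from rig import manip
print(manip.sign_off())"
```

```text
the job is handed in; nothing more can be done
None
```

I laid the separator on the plate on the stage and stacked the worn plate on it, scar up. I then picked up the black hand lens by its handle and handed the job in at about 26 s, still holding it. The sign-off gives no verdict.

- **Stack:** I lowered both pieces until they touched, with 7–11 N of contact force, and then let go. In the wrist camera the separator and worn plate centres are within about 1 mm of the lower plate, and their yaws within about 0.5°. Blue separator shows all round the worn plate.
- **Lens:** I can see the scar through the glass, and the lens centre is about 1 mm from it. The lens is level to within 0.01 rad and the arm is still. The grip was set to 80 N.
- **Height:** The lens centre is at about 156.5 mm. Different readings of the index gave 155–158 mm, so the height could be off by 1–2 mm, against the 8 mm allowed.

No check failed. The wrist camera's calibration shifted by about 2 mm between pictures, so I relied on comparing things within the same picture.

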